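Fetch the standard jar from behind the solvent bottles

TASK

The small squat jar in the white tray has to go on the balance, but the three taller bottles crowd round it: first move all three bottles out onto the grey mat, standing upright on it. Then take the jar and set it upright in the middle of the balance's round pan, and only after that put each bottle back upright on the very spot in the tray where it stood at the start. Set the glass down without dropping it, never tip it over, and leave the beaker, the mouse and the vial rack alone.

Things in the scene. Friction and masses are not known exactly. Their poses are not given: they have to be found in the camera images.
- round_bottle_mid (a point): the wide round bottle: closed amber-brown bottle, round body 66 mm in diameter, 125 mm tall in all, 0.2 to 0.45 kg, standing upright. The point is on its axis half-way up, 62.5 mm above its foot. On top is a blue screw cap, 38 mm in diameter, its top 62.5 mm above the point and 26 mm tall; below the cap is 10 mm of neck 30 mm in diameter, so the shoulder starts 36 mm below the cap's top. Own z is up along the axis.
- square_bottle_mid (a point): the square bottle: closed amber-brown bottle, square body 56 mm by 56 mm (sides along its own x and y), 115 mm tall in all, 0.2 to 0.45 kg, standing upright. The point is on its axis half-way up, 57.5 mm above its foot. On top is a blue screw cap, 38 mm in diameter, its top 57.5 mm above the point and 26 mm tall; below the cap is 10 mm of neck 30 mm in diameter, so the shoulder starts 36 mm below the cap's top. Own z is up along the axis.
- slim_bottle_mid (a point): the slim bottle: closed amber-brown bottle, round body 50 mm in diameter, the tallest of the three, 150 mm tall in all, 0.2 to 0.45 kg, standing upright. The point is on its axis half-way up, 75 mm above its foot. On top is a blue screw cap, 38 mm in diameter, its top 75 mm above the point and 26 mm tall; below the cap is 10 mm of neck 30 mm in diameter, so the shoulder starts 36 mm below the cap's top. Own z is up along the axis.
- jar_mid (a point): the jar to fetch: closed squat round amber jar with a blue lid, 50 mm tall, body 40 mm and lid (top 18 mm) 42 mm in diameter, 0.06 to 0.13 kg. The point is on its axis at mid-height, 25 mm above its foot. At the start it stands in the tray with the three bottles about 5 to 20 mm from its sides and far taller than it, so that a gripper cannot get down to it until they are gone. Own z is up.
- tray: fixed white spill tray, 190 mm along its own x by 210 mm along its own y, in which the bottles and the jar stand at the start. Origin on the bench under its centre, z up; its floor is 4 mm above the origin and its 4 mm thick rim 14 mm above it. One bottle stands at about x -31 mm, y 0, one at x 42, y 61 and one at x 42, y -61 mm of its frame, in any arrangement; the jar at about x 30, y 0. Each bottle must be put back on its own starting spot.
- mat: the side area: flat fixed grey mat, 280 mm along its own x by 140 mm along its own y, top 3 mm above the origin, which is on the bench under its centre. There is room for the three bottles in a row along x, 90 mm apart.
- pan_centre (a point): centre of the top face of the round steel pan (92 mm in diameter) of the white laboratory balance, 62 mm above the bench. The balance is fixed; its body is 200 mm by 150 mm by 48 mm high, and reaches from 135 mm in front of the pan's centre (own -x, where its display is) to 65 mm behind it. The pan does not move under load.
- beaker: bystander: white beaker, 66 mm in diameter, 85 mm tall, loose, beyond the work. Origin at its foot. Leave it alone.
- mouse: bystander: grey computer mouse, 105 by 60 by 33 mm, loose, beyond the work. Origin at its underside. Leave it alone.
- vial_rack: bystander: low white block with black vial caps, 70 by 120 by 36 mm, loose, beyond the work. Origin at its underside. Leave it alone.
Mind the look-alikes: they are no part of the job. What is shaped like the part that bears pan_centre but blue or orange is not meant.

How it is judged:
By the outcome, as a careful person would: the job done as asked, in the order asked, and still so for the second after the job is handed in, with the robot touching nothing.
It also fails if it takes over 144 s, if anything falls off the work surface, if the arm or the gripper's body presses on something with over 40 N, if the wrist force passes 120 N, or if a joint passes its speed limit or range.

ROBOT

A 7-joint arm with a two-finger parallel gripper is mounted at the origin on the work surface. World frame = base frame: x ahead of the robot, y to its left, z up, the work surface at z = 0. Lengths are in m, angles in rad, forces in N, time in s.
With the tool pointing down it reaches from about 0.425 to 0.875 m from the base axis. Payload 4.7 kg.
Tool frame: the origin (TCP) lies on the centre line of the jaws, within the pads' length; the fingertips stand ahead of it and the grasp point (between the pads) lies 2 mm behind it (nose_length is the z of the fingertips in the tool frame, in m); z points along the fingers, y is the line along which they close (so a half turn about z gives the same grasp; the last joint's range is limited). The gripper opens to 87 mm and grips with 3 to 60 N. Pads are 19 mm wide; open, the fingers measure 117 mm over their backs; the gripper's body (75 mm by 190 mm) begins 51 mm behind the grasp point.
Start: joints at [1.283, 0.321, -0.07, 1.45, 0.023, 1.371, -0.057], TCP at [0.193, -0.621, 0.24] pointing down, gripper open.
Joint ranges: [-2.86, 2.86], [-0.3, 2.09], [-1.38, 1.24], [0.06, 2.45], [-1.56, 4.7], [0.09, 2.05], [-2.69, 2.69]. Speed limits (rad/s): [2.57, 2.57, 3.14, 3.14, 3.14, 3.14, 3.14].

INTERFACE

Orientations are given as a rotation vector (axis times angle).
In Python, from bench import * gives the robot as it stands.
- The arm moves only by the tool send_rows, never from a script. Its arguments are lists of equal length, an entry for each row: "xyz": the shift along the tool's x, y, z in mm, a list of three; "dr": the turn, a rotation vector about the tool's x, y, z in rad, a list of three. A call has exactly 10 rows; each row is the pose to reach, as a shift and turn from the pose commanded when the call began, along the tool's axes at that moment; what a row does not reach only later rows make up. A row lasts 1/12 s, in which the tool goes at most 41.7 mm and 7.16 degrees, less where a joint would pass 70% of its speed; a pose out of reach is approached as far as the arm can. A call with a gripper value outside its range is refused whole. "jaw" is the finger opening in mm, from 0 to 87, set as the call begins (left out, the last holds). The fingers move at their own pace and stop on an object; "grip_force" is the grip in N (left out, the last holds). Time passes only in rows, so rows that repeat a pose let the fingers close, or fill a call up. It gives the time, the measured TCP pose, the force, the opening and the grip force at its end, in the units of the state.
- get_state(): the state, without advancing time (a new reading comes with each control period).
- get_image(name): name is "side" or "top" or "wrist"; returns the picture (480x640x3 uint8, red, green, blue); there is no depth.
- calibration(name): a dict with "vfov" (degrees; the focal length in pixels is half the picture's height over the tangent of half this angle, whatever the lens; pixels are square), "cx", "cy" (the principal point, pixels), "rvec" (rotation vector, rad) and "tvec" (3), from world to camera coordinates, as OpenCV has them; the wrist camera has in their place "hand_eye" (4x4, takes a point from camera to tool coordinates, whose origin is the TCP and whose axes are the flange's). Camera axes: x right, y down, z forward; pixel columns grow to the right and rows downward; lengths in m; the calibration is good to about 2 mm. A picture is of the moment at which its call begins: read the wrist's pose just before it. calibration takes no time and is no camera call.
- close_job(): hands the job in; it is judged then, once.
The state is a dict: "time": time; "joint_positions": joint angles; "qd": joint speeds; "joint_torque": joint torques, N m; "position": TCP position; "tool_rot": TCP orientation; "ft_force": force on the tool from outside, world axes, zero at the start; "torque": the same for the moment, N m; "grip_width": opening from 0.0 (shut) to 1.0 (fully open); "grip_force": force on a finger pad.
Only numpy, scipy, OpenCV 4.12 (cv2) and the standard library are available. Lean on these libraries where they do the work, as an engineer would, in place of code of your own. Each camera call takes 0.05 s, during which the arm holds its last target. There are 200 camera calls.

## Working session

There is one attempt and no reset: what is moved stays moved. The work goes in short steps, Python scripts to look and compute and a tool call to move; the robot and the scene stay as the last step left them, time stands still between calls to the robot, and variables do not carry over. Pictures are saved under pics/ and viewed, at most 14 in all, crops included, and the job is handed in when it is done.

Besides the shell and the picture viewer there is one more tool, called after "Request:" as name(argument=value, ...), one argument or row to a line, values as JSON. send_rows: Moves the arm, as the interface text tells. Its arguments: {"type":"object","properties":{"xyz":{"type":"array"},"dr":{"type":"array"},"jaw":{"type":"number"},"grip_force":{"type":"number"}},"required":["xyz","dr"]}

```bash
ls; mkdir -p pics; cat > h.py <<'E'
from bench import *
import numpy as np, cv2
from scipy.spatial.transform import Rotation as R
def save(n,im): cv2.imwrite('pics/'+n+'.png', im[:,:,::-1])
def cam(name,st=None):
    c=calibration(name); f=240/np.tan(np.radians(c['vfov']/2))
    K=np.array([[f,0,c['cx']],[0,f,c['cy']],[0,0,1.]])
    if 'hand_eye' in c:
        T=np.eye(4);T[:3,:3]=R.from_rotvec(st['tool_rot']).as_matrix();T[:3,3]=st['position'];T=T@np.array(c['hand_eye'])
        T=np.linalg.inv(T)
    else:
        T=np.eye(4);T[:3,:3]=R.from_rotvec(np.ravel(c['rvec'])).as_matrix();T[:3,3]=np.ravel(c['tvec'])
    return K,T
def ray(K,T,uv,z):
    uv=np.atleast_2d(uv).astype(float)
    d=np.c_[uv,np.ones(len(uv))]@np.linalg.inv(K).T@T[:3,:3]
    o=-T[:3,:3].T@T[:3,3]
    return o+d*((z-o[2])/d[:,2])[:,None]
def proj(K,T,P):
    p=np.atleast_2d(P)@T[:3,:3].T+T[:3,3]; p=p@K.T; return p[:,:2]/p[:,2:]
E
python3 - <<'E'
from h import *
st=get_state(); print({k:np.round(v,3) for k,v in st.items()})
for n in ('top','side'):
    save(n,get_image(n)); print(calibration(n)); K,T=cam(n); print(-T[:3,:3].T@T[:3,3])
c=calibration('wrist');print(c)
E
```

```text
pics
{'time': np.float64(0.0), 'joint_positions': array([ 1.283,  0.322, -0.07 ,  1.452,  0.023,  1.371, -0.057]), 'qd': array([ 0.   ,  0.   , -0.001,  0.   ,  0.   , -0.001, -0.002]), 'joint_torque': array([ 0.0000e+00, -4.9130e+01, -4.0400e-01, -3.1254e+01, -6.4000e-02,
        4.4000e-02,  0.0000e+00]), 'position': array([ 0.193, -0.62 ,  0.238]), 'tool_rot': array([-3.104e+00, -4.720e-01,  1.000e-03]), 'ft_force': array([0.16 , 0.441, 0.179]), 'torque': array([-0.004,  0.012, -0.049]), 'grip_force': np.float64(0.0), 'grip_width': np.float64(1.002)}
{'vfov': 51.37960971579033, 'cx': 321.91137819603784, 'cy': 238.74348429459198, 'rvec': array([ 2.08348507, -2.14521728,  0.22757934]), 'tvec': array([-0.08389479,  0.53487627,  1.0880557 ])}
[ 0.29598602 -0.08876798  1.17537597]
{'vfov': 50.83359779172213, 'cx': 310.8224335945854, 'cy': 239.29504971866444, 'rvec': array([ 0.51307157, -2.63546855,  1.24869894]), 'tvec': array([0.41971077, 0.24804746, 1.24431151])}
[0.06584977 0.90215248 0.98375836]
{'vfov': 58.29450926049047, 'cx': 318.50724759458797, 'cy': 236.4836985446969, 'hand_eye': array([[ 1.56039455e-03, -9.69769401e-01, -2.44018182e-01,
         6.62936672e-02],
       [ 9.99998781e-01,  1.52697481e-03,  3.26119946e-04,
         4.91314902e-05],
       [ 5.63484742e-05, -2.44018394e-01,  9.69770602e-01,
        -1.45044158e-01],
       [ 0.00000000e+00,  0.00000000e+00,  0.00000000e+00,
         1.00000000e+00]])}
```

View pics/top.png

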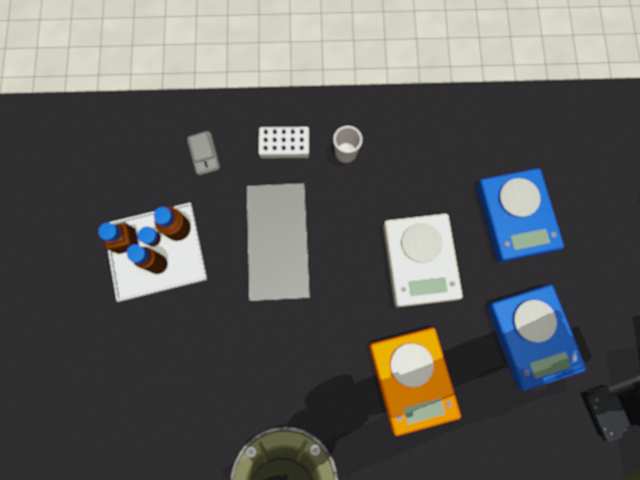

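View pics/side.png

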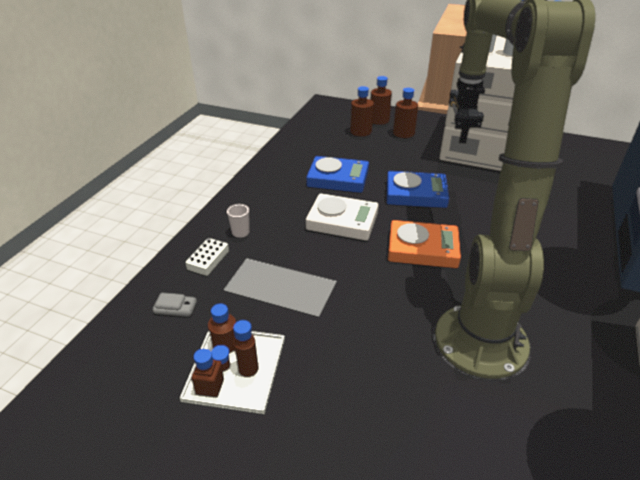

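The top view shows the tray with caps at about (108,232), (164,217), (137,254) and the jar lid at (148,236). The mat is at (278,242). There are four balances with pans: white (422,243), orange (412,365), blue (520,197) and blue (535,321). The white one fits the description, since blue and orange are excluded. I'll crop and measure.

```bash
python3 - <<'E'
from h import *
im={n:cv2.imread(f'pics/{n}.png') for n in('top','side')}
a=cv2.resize(im['top'][190:310,90:210],(400,400),interpolation=cv2.INTER_CUBIC)
b=cv2.resize(im['top'][200:320,365:485],(400,400),interpolation=cv2.INTER_CUBIC)
cv2.imwrite('pics/crop1.png',np.hstack([a,b]))
def blobs(n,roi):
    h=cv2.cvtColor(im[n],cv2.COLOR_BGR2HSV); m=cv2.inRange(h,(100,130,60),(125,255,255)); k=np.zeros_like(m);x0,y0,x1,y1=roi;k[y0:y1,x0:x1]=m[y0:y1,x0:x1]
    N,L,s,c=cv2.connectedComponentsWithStats(k)
    return [(s[i],c[i]) for i in range(1,N) if s[i][4]>20]
for n,roi in(('top',(90,190,210,310)),('side',(180,295,290,410))):
    for s,c in blobs(n,roi): print(n,s,c.round(1),[ray(*cam(n),c,z)[0,:2].round(3) for z in(.044,.106,.116,.141)])
# tray, mat, balance outline
g=im['top'].copy();h=cv2.cvtColor(g,cv2.COLOR_BGR2HSV)
for nm,roi,lo,hi,z in(('tray',(90,190,215,310),(0,0,110),(180,70,255),.009),('mat',(235,170,325,310),(0,0,80),(180,60,200),.003),('bal',(370,200,475,315),(0,0,110),(180,60,255),.048)):
    m=cv2.inRange(h,lo,hi);k=np.zeros_like(m);x0,y0,x1,y1=roi;k[y0:y1,x0:x1]=m[y0:y1,x0:x1]
    cs,_=cv2.findContours(k,0,2);c=max(cs,key=cv2.contourArea);r=cv2.minAreaRect(c);bx=cv2.boxPoints(r)
    P=ray(*cam('top'),bx,z);e=[np.linalg.norm(P[i]-P[i-1]).round(3) for i in range(4)];d=P[1]-P[0]
    print(nm,bx.round(1).tolist(),P[:,:2].round(3).tolist(),e,'c',P.mean(0).round(4),np.degrees(np.arctan2(d[1],d[0])).round(1))
E
```

```text
top [154 206  19  20 288] [163.  215.6] [array([0.601, 0.27 ]), array([0.584, 0.25 ]), array([0.581, 0.247]), array([0.575, 0.239])]
top [ 98 222  22  19 316] [107.9 231.5] [array([0.566, 0.396]), array([0.551, 0.37 ]), array([0.549, 0.366]), array([0.543, 0.355])]
top [136 227  22  17 257] [147.  235.2] [array([0.555, 0.306]), array([0.541, 0.284]), array([0.538, 0.281]), array([0.533, 0.272])]
top [126 244  22  20 307] [136.7 253.3] [array([0.513, 0.327]), array([0.501, 0.304]), array([0.499, 0.301]), array([0.494, 0.292])]
side [211 303  17  20 272] [219.4 312.2] [array([0.623, 0.192]), array([0.586, 0.239]), array([0.58 , 0.246]), array([0.565, 0.265])]
side [234 320  18  21 303] [242.3 329.6] [array([0.542, 0.221]), array([0.511, 0.266]), array([0.505, 0.273]), array([0.493, 0.291])]
side [193 345  36  24 542] [210.4 356. ] [array([0.573, 0.318]), array([0.539, 0.356]), array([0.534, 0.363]), array([0.52 , 0.378])]
tray [[96.5999984741211, 224.60000610351562], [190.5, 201.10000610351562], [209.89999389648438, 278.79998779296875], [116.0999984741211, 302.20001220703125]] [[0.592, 0.439], [0.645, 0.216], [0.454, 0.166], [0.405, 0.383]] [np.float64(0.196), np.float64(0.23), np.float64(0.197), np.float64(0.222)] c [0.524  0.3009 0.009 ] -76.9
mat [[244.10000610351562, 184.39999389648438], [306.1000061035156, 182.1999969482422], [310.1000061035156, 298.3999938964844], [248.10000610351562, 300.6000061035156]] [[0.685, 0.087], [0.687, -0.065], [0.401, -0.068], [0.401, 0.077]] [np.float64(0.285), np.float64(0.152), np.float64(0.285), np.float64(0.145)] c [0.5434 0.0077 0.003 ] -89.6
bal [[383.0, 219.89999389648438], [450.29998779296875, 210.10000610351562], [463.1000061035156, 298.70001220703125], [395.79998779296875, 308.3999938964844]] [[0.575, -0.243], [0.594, -0.402], [0.387, -0.414], [0.369, -0.261]] [np.float64(0.206), np.float64(0.16), np.float64(0.207), np.float64(0.154)] c [ 0.4811 -0.3298  0.048 ] -83.2
```

View pics/crop1.png

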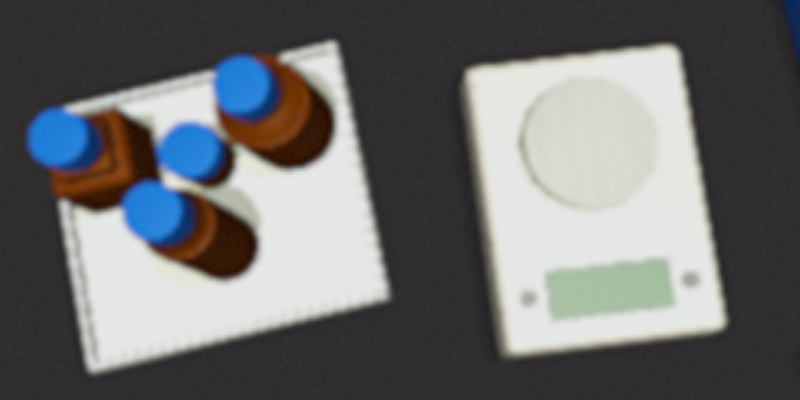

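The crop confirms the white balance with its round steel pan (422,243), and the layout: square bottle (108,232), wide round (164,217), slim (137,254), jar (148,236). Next I'll move to look at the pan with the wrist camera, then over the tray.

Request:
send_rows(
  xyz=[
    [20, -8, -5],
    [60, -22, -10],
    [100, -37, -15],
    [140, -52, -20],
    [180, -67, -25],
    [220, -82, -30],
    [260, -97, -36],
    [300, -111, -42],
    [340, -126, -48],
    [370, -137, -52],
  ],
  dr=[
    [0, 0, 0.03],
    [0, 0, 0.06],
    [0, 0, 0.09],
    [0, 0, 0.12],
    [0, 0, 0.15],
    [0, 0, 0.18],
    [0, 0, 0.21],
    [0, 0, 0.24],
    [0, 0, 0.27],
    [0, 0, 0.302],
  ],
)

```text
time: 0.93
position: [0.5061, -0.3789, 0.2914]
tool_rot: [-3.142, 0.003, 0.001]
ft_force: [0.2, -0.2, -0.5]
grip_width: 0.996
grip_force: 0.0
```

```bash
python3 - <<'E'
from h import *
import bench; print([n for n in dir(bench) if n[0]!='_']); print(globals().get('nose_length'))
st=get_state(); im=get_image('wrist'); save('w1',im); np.save('w1.npy',[st['position'],st['tool_rot']])
print(st['position'].round(4),st['tool_rot'].round(4),st['joint_positions'].round(2))
K,T=cam('wrist',st); print(proj(K,T,[[.54,-.33,.062],st['position']]))
K,T=cam('top');print(ray(K,T,[422,242.6],.062))
E
```

```text
['MotionError', 'calibration', 'close_job', 'get_image', 'get_state', 'nose_length']
0.017
[ 0.5061 -0.3789  0.2914] [-3.1416e+00  2.9000e-03  7.0000e-04] [ 0.81  0.28 -0.26  1.41  0.07  1.46 -1.02]
[[261.55783841 166.79010166]
 [318.21977119 315.78950489]]
[[ 0.51538119 -0.3271278   0.062     ]]
```

View pics/w1.png

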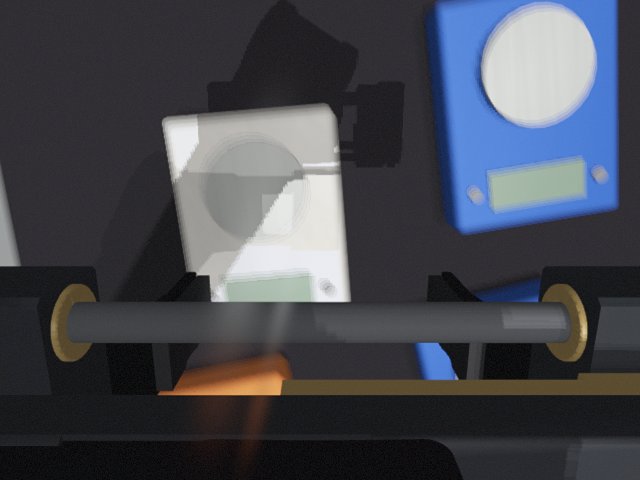

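The wrist view shows the white balance with its pan at about (257,187), spanning roughly x 205–310 and y 133–241. Now to above the tray.

```bash
python3 - <<'E'
from h import *
p,r=np.load('w1.npy'); K,T=cam('wrist',dict(position=p,tool_rot=r))
print(ray(K,T,[[257,187],[205,187],[310,187],[257,133],[257,241]],.062).round(4))
K,T=cam('top');im=cv2.imread('pics/top.png')[205:290,380:470]
g=cv2.resize(cv2.cvtColor(im,cv2.COLOR_BGR2GRAY),None,fx=4,fy=4,interpolation=cv2.INTER_CUBIC)
for c in cv2.HoughCircles(g,cv2.HOUGH_GRADIENT,1,30,param1=60,param2=15,minRadius=65,maxRadius=95)[0][:3]:
    uv=c[:2]/4+[380-.375,205-.375]; print(uv,c[2]/4,ray(K,T,uv,.062).round(4))
E
```

```text
[[ 0.5225 -0.3255  0.062 ]
 [ 0.5226 -0.2801  0.062 ]
 [ 0.5225 -0.3717  0.062 ]
 [ 0.5683 -0.3271  0.062 ]
 [ 0.4738 -0.3237  0.062 ]]
[405.5 237.5] 19.725 [[ 0.5283 -0.2903  0.062 ]]
[409.25 273.5 ] 19.4 [[ 0.4454 -0.2934  0.062 ]]
[403.25 226.25] 17.4 [[ 0.5548 -0.2868  0.062 ]]
```

Request:
send_rows(
  xyz=[
    [5, -25, 0],
    [12, -65, 0],
    [18, -105, 0],
    [25, -145, 0],
    [30, -185, 0],
    [36, -225, 0],
    [42, -265, 0],
    [46, -305, 0],
    [50, -345, 0],
    [54, -380, -5],
  ],
  dr=[
    [0, 0, 0],
    [0, 0, 0],
    [0, 0, 0],
    [0, 0, 0],
    [0, 0, 0],
    [0, 0, 0],
    [0, 0, 0],
    [0, 0, 0],
    [0, 0, 0],
    [0, 0, 0],
  ],
)

```text
time: 1.82
position: [0.558, 0.0023, 0.2953]
tool_rot: [-3.141, -0.002, 0.003]
ft_force: [0.6, 0.3, 1.2]
grip_width: 1.001
grip_force: 0.0
```

Request:
send_rows(
  xyz=[
    [0, -20, 0],
    [2, -60, -5],
    [4, -100, -10],
    [6, -140, -20],
    [8, -180, -30],
    [10, -215, -40],
    [10, -245, -50],
    [10, -270, -55],
    [10, -285, -60],
    [10, -290, -60],
  ],
  dr=[
    [0, 0, 0],
    [0, 0, 0],
    [0, 0, 0],
    [0, 0, 0],
    [0, 0, 0],
    [0, 0, 0],
    [0, 0, 0],
    [0, 0, 0],
    [0, 0, 0],
    [0, 0, 0],
  ],
)

```text
time: 2.65
position: [0.5679, 0.2933, 0.3567]
tool_rot: [-3.139, -0.008, 0.001]
ft_force: [0.3, 0.5, 0.6]
grip_width: 1.002
grip_force: 0.0
```

```bash
python3 - <<'E'
from h import *
st=get_state(); im=get_image('wrist'); save('w2',im); np.save('w2.npy',[st['position'],st['tool_rot']])
print(st['position'].round(4),st['tool_rot'].round(4),st['joint_positions'].round(2))
K,T=cam('wrist',st)
h=cv2.cvtColor(im,cv2.COLOR_RGB2HSV); m=cv2.inRange(h,(100,130,50),(125,255,255))
N,L,s,c=cv2.connectedComponentsWithStats(m)
for i in range(1,N):
    if s[i][4]>100: print(s[i],c[i].round(1),[ray(K,T,c[i],z)[0,:2].round(4) for z in(.054,.119,.129,.154)])
E
```

```text
[0.5679 0.2933 0.3567] [-3.1393e+00 -8.1000e-03  7.0000e-04] [-0.01  0.34 -0.69  1.26  0.21  1.61 -2.23]
[ 349  171   44   45 1512] [370.1 193.4] [array([0.5683, 0.2399]), array([0.5779, 0.2476]), array([0.5793, 0.2488]), array([0.583 , 0.2518])]
[289 188  20  33 203] [294.5 201.7] [array([0.559, 0.319]), array([0.5699, 0.3153]), array([0.5716, 0.3147]), array([0.5758, 0.3133])]
[311 189  15  36 254] [319.4 207.9] [array([0.5525, 0.2928]), array([0.5644, 0.2928]), array([0.5662, 0.2929]), array([0.5708, 0.2929])]
[217 205  20  35 336] [224.4 220.9] [array([0.5378, 0.3938]), array([0.5518, 0.3792]), array([0.5539, 0.3769]), array([0.5593, 0.3713])]
[ 300  270   42   32 1131] [320.3 287.4] [array([0.4634, 0.2912]), array([0.4882, 0.2915]), array([0.492 , 0.2915]), array([0.5016, 0.2916])]
```

View pics/w2.png

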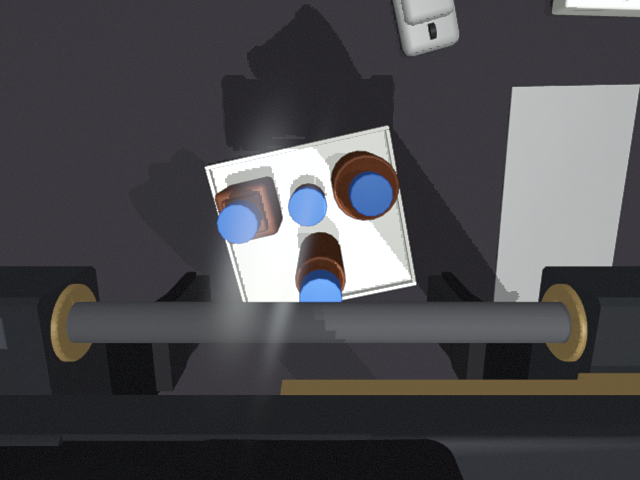

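The wrist view shows the caps of the round bottle (371,194), square bottle (238,223) and slim bottle (320,290, partly hidden), plus the jar lid (308,206). I'll step back in x so all four are visible.

Request:
send_rows(
  xyz=[
    [-10, 0, 0],
    [-25, 0, 0],
    [-40, 0, 0],
    [-55, 0, 0],
    [-70, 0, 0],
    [-78, 0, 0],
    [-80, 0, 0],
    [-80, 0, 0],
    [-80, 0, 0],
    [-80, 0, 0],
  ],
  dr=[
    [0, 0.003, 0],
    [0, 0.005, 0],
    [0, 0.005, 0],
    [0, 0.005, 0],
    [0, 0.005, 0],
    [0, 0.005, 0],
    [0, 0.005, 0],
    [0, 0.005, 0],
    [0, 0.005, 0],
    [0, 0.005, 0],
  ],
)

```text
time: 3.53
position: [0.49, 0.2888, 0.3561]
tool_rot: [3.141, -0.003, 0.008]
ft_force: [-0.4, 0.4, -0.0]
grip_width: 0.997
grip_force: 0.0
```

```bash
cat > caps.py <<'E'
from h import *
def caps(im,K,T,items):
    h=cv2.cvtColor(im,cv2.COLOR_RGB2HSV); m=cv2.inRange(h,(98,90,50),(128,255,255)); m=cv2.morphologyEx(m,cv2.MORPH_CLOSE,np.ones((5,5)))
    out={}
    for n,(xy,z,r) in items.items():
        u=proj(K,T,[[*xy,z]])[0]; rp=abs(proj(K,T,[[xy[0],xy[1]+r,z]])[0]-u).max()
        cs,_=cv2.findContours(m,0,2); cs=[c for c in cs if cv2.contourArea(c)>100]
        if not cs: continue
        c=min(cs,key=lambda c:np.linalg.norm(np.array(cv2.minEnclosingCircle(c)[0])-u)); (cc,rr)=cv2.minEnclosingCircle(c)
        out[n]=ray(K,T,cc,z)[0]; print(n,'exp',u.round(1),rp.round(1),'got',np.round(cc,1),round(rr,1),out[n][:2].round(4))
    return out
IT=dict(round=((.580,.250),.129,.019),square=((.550,.370),.119,.019),slim=((.494,.293),.154,.019),jar=((.553,.304),.054,.021))
E
python3 - <<'E'
from caps import *
st=get_state(); im=get_image('wrist'); save('w3',im); np.save('w3.npy',[st['position'],st['tool_rot']])
print(st['position'].round(4),st['tool_rot'].round(4))
caps(im,*cam('wrist',st),IT)
a=cv2.imread('pics/top.png')[:,:,::-1].copy(); caps(a,*cam('top'),IT)
a=cv2.imread('pics/side.png')[:,:,::-1].copy(); caps(a,*cam('side'),IT)
E
```

```text
[0.49   0.2888 0.3561] [ 3.1415e+00 -2.5000e-03  7.6000e-03]
round exp [365.3 100.1] 23.0 got [367.  103.1] 24.3 [0.5776 0.2485]
square exp [224.6 137.1] 21.9 got [228.9 138.2] 23.3 [0.5491 0.3663]
slim exp [313.2 208. ] 23.2 got [315.1 209. ] 23.7 [0.4932 0.2915]
jar exp [303.3 133.1] 20.8 got [301.5 132.5] 20.5 [0.5536 0.3058]
round exp [159.9 214.7] 8.8 got [163. 215.] 10.8 [0.5792 0.2433]
square exp [105.3 230.8] 8.8 got [108.2 231.7] 11.3 [0.5478 0.3637]
slim exp [133.8 252.3] 9.2 got [143.2 245.1] 19.3 [0.5087 0.2743]
jar exp [146.2 235. ] 9.2 got [143.2 245.1] 19.3 [0.5295 0.3098]
round exp [217.9 309.5] 5.7 got [219.5 312.5] 10.1 [0.5718 0.2568]
square exp [201.8 355.4] 6.8 got [211.3 355.3] 18.5 [0.5314 0.3623]
slim exp [240.8 326.1] 6.3 got [242.5 329.5] 10.8 [0.486  0.3001]
jar exp [220.3 351.2] 6.9 got [211.3 355.3] 18.5 [0.5664 0.3217]
```

View pics/w3.png

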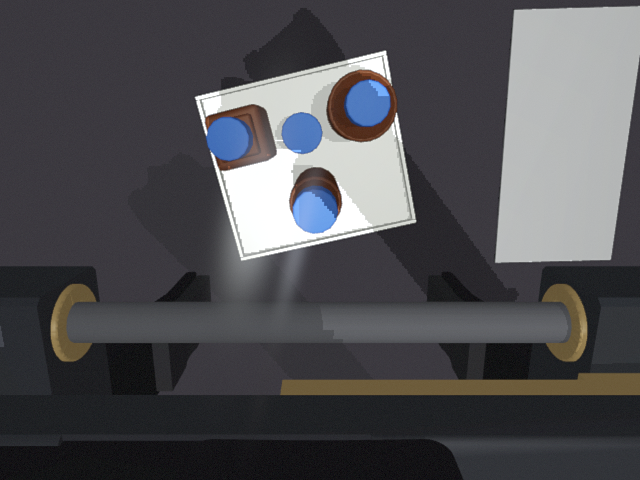

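Everything is visible now: round cap (367,103), square (229,138), slim (315,209), jar lid (301,132). The tray corners are (197,97), (386,52), (415,220), (242,260), and the mat's near corners are (496,263), (611,260). I'll cross-check against the tray geometry while starting on the slim bottle.

```bash
python3 - <<'E'
from h import *
p,r=np.load('w3.npy'); K,T=cam('wrist',dict(position=p,tool_rot=r))
P=ray(K,T,[[197,97],[386,52],[415,220],[242,260]],.014)[:,:2]; print(P.round(4),P.mean(0).round(4))
ex=(P[0]+P[1]-P[2]-P[3]); a=np.arctan2(ex[1],ex[0]); print('yaw',np.degrees(a))
A=np.array([[np.cos(a),-np.sin(a)],[np.sin(a),np.cos(a)]])
for n,q in dict(round=(.578,.248),square=(.549,.366),slim=(.4935,.2915),jar=(.5535,.305)).items(): print(n,(A.T@(np.array(q)-P.mean(0))*1000).round(1))
print(ray(K,T,[[515,10],[496,263],[611,260]],.003).round(3))
E
```

```text
[[0.5907 0.4199]
 [0.636  0.2174]
 [0.4551 0.1771]
 [0.4069 0.3791]] [0.5222 0.2984]
yaw 12.53462890100247
round [ 43.6 -61.3]
square [40.9 60.2]
slim [-29.5  -0.5]
jar [32.  -0.3]
[[ 0.679  0.081  0.003]
 [ 0.4    0.074  0.003]
 [ 0.403 -0.065  0.003]]
```

Request:
send_rows(
  xyz=[
    [3, -2, 10],
    [3, -3, 30],
    [3, -3, 50],
    [3, -3, 75],
    [3, -3, 100],
    [3, -3, 120],
    [3, -3, 130],
    [3, -3, 140],
    [3, -3, 145],
    [3, -3, 145],
  ],
  dr=[
    [0, 0, 0],
    [0, 0, 0],
    [0, 0, 0],
    [0, 0, 0],
    [0, 0, 0],
    [0, 0, 0],
    [0, 0, 0],
    [0, 0, 0],
    [0, 0, 0],
    [0, 0, 0],
  ],
  jaw=60,
)

```text
time: 4.42
position: [0.4927, 0.2925, 0.2106]
tool_rot: [3.141, -0.0, 0.006]
ft_force: [0.0, -0.4, 0.3]
grip_width: 0.687
grip_force: 0.0
```

```bash
python3 - <<'E'
from caps import *
st=get_state(); im=get_image('wrist'); save('w4',im)
print(st['position'].round(4),st['tool_rot'].round(4)); K,T=cam('wrist',st)
caps(im,K,T,IT); print(proj(K,T,[[.493,.2915,.154]]))
E
```

```text
[0.4927 0.2925 0.2106] [ 3.1413 -0.      0.0061]
round exp [403.5  85.6] 38.0 got [405.4  90.8] 41.6 [0.5775 0.2489]
square exp [174.6 145.8] 35.3 got [183.6 145.2] 39.6 [0.5504 0.3651]
slim exp [317.2 265. ] 38.7 got [319.2 264.1] 41.2 [0.4945 0.2921]
jar exp [301.6 138.1] 30.7 got [299. 137.] 30.5 [0.5537 0.3058]
[[320.29605212 266.95968751]]
```

View pics/w4.png

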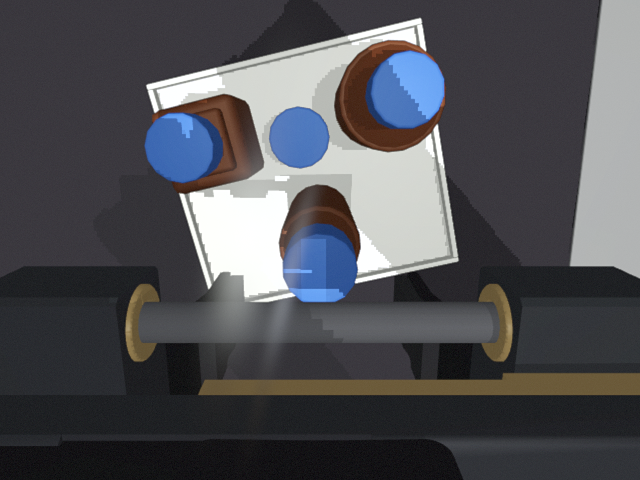

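This close view shows the slim cap at (319,264), centred between the fingers (about 215 and 420). Descending and gripping the cap.

Request:
send_rows(
  xyz=[
    [1, 0, 8],
    [1, 0, 18],
    [1, 0, 30],
    [1, 0, 42],
    [1, 0, 52],
    [1, 0, 60],
    [1, 0, 65],
    [1, 0, 68],
    [1, 0, 69],
    [1, 0, 69],
  ],
  dr=[
    [0, 0, 0],
    [0, 0, 0],
    [0, 0, 0],
    [0, 0, 0],
    [0, 0, 0],
    [0, 0, 0],
    [0, 0, 0],
    [0, 0, 0],
    [0, 0, 0],
    [0, 0, 0],
  ],
)

```text
time: 5.3
position: [0.4942, 0.2926, 0.1424]
tool_rot: [-3.142, 0.0, -0.008]
ft_force: [0.6, -0.2, 0.1]
grip_width: 0.689
grip_force: 0.0
```

Request:
send_rows(
  xyz=[
    [0, 0, 0],
    [0, 0, 0],
    [0, 0, 0],
    [0, 0, 0],
    [0, 0, 0],
    [0, 0, 0],
    [0, 0, 0],
    [0, 0, 0],
    [0, 0, 0],
    [0, 0, 0],
  ],
  dr=[
    [0, 0, 0],
    [0, 0, 0],
    [0, 0, 0],
    [0, 0, 0],
    [0, 0, 0],
    [0, 0, 0],
    [0, 0, 0],
    [0, 0, 0],
    [0, 0, 0],
    [0, 0, 0],
  ],
  jaw=30,
  grip_force=35,
)

```text
time: 6.13
position: [0.4944, 0.2925, 0.1427]
tool_rot: [3.141, -0.001, 0.009]
ft_force: [-0.6, -1.5, 2.7]
grip_width: 0.423
grip_force: 35.0
```

Request:
send_rows(
  xyz=[
    [0, 0, -2],
    [0, 0, -6],
    [0, 0, -14],
    [0, 0, -26],
    [0, 0, -40],
    [0, 0, -54],
    [0, 0, -66],
    [0, 0, -74],
    [0, 0, -79],
    [0, 0, -80],
  ],
  dr=[
    [0, 0, 0],
    [0, 0, 0],
    [0, 0, 0],
    [0, 0, 0],
    [0, 0, 0],
    [0, 0, 0],
    [0, 0, 0],
    [0, 0, 0],
    [0, 0, 0],
    [0, 0, 0],
  ],
)

```text
time: 6.97
position: [0.4941, 0.2928, 0.2236]
tool_rot: [-3.141, 0.0, -0.01]
ft_force: [0.9, -0.2, -3.8]
grip_width: 0.424
grip_force: 35.0
```

Request:
send_rows(
  xyz=[
    [0, 3, 0],
    [-1, 9, 0],
    [-3, 18, 0],
    [-5, 30, 0],
    [-7, 45, 0],
    [-9, 62, 0],
    [-11, 80, 0],
    [-14, 99, 0],
    [-17, 119, 0],
    [-20, 140, 0],
  ],
  dr=[
    [0, 0, 0],
    [0, 0, 0],
    [0, 0, 0],
    [0, 0, 0],
    [0, 0, 0],
    [0, 0, 0],
    [0, 0, 0],
    [0, 0, 0],
    [0, 0, 0],
    [0, 0, 0],
  ],
)

```text
time: 7.8
position: [0.4728, 0.1508, 0.2217]
tool_rot: [3.141, -0.001, 0.006]
ft_force: [0.2, 0.3, -3.4]
grip_width: 0.429
grip_force: 35.0
```

Request:
send_rows(
  xyz=[
    [-3, 21, 0],
    [-6, 42, 0],
    [-9, 62, 0],
    [-12, 82, 0],
    [-15, 101, 0],
    [-17, 118, 0],
    [-19, 131, 0],
    [-20, 140, 0],
    [-21, 145, 0],
    [-21, 146, 0],
  ],
  dr=[
    [0, 0, 0],
    [0, 0, 0],
    [0, 0, 0],
    [0, 0, 0],
    [0, 0, 0],
    [0, 0, 0],
    [0, 0, 0],
    [0, 0, 0],
    [0, 0, 0],
    [0, 0, 0],
  ],
)

```text
time: 8.63
position: [0.4522, 0.0055, 0.2219]
tool_rot: [3.141, -0.003, 0.007]
ft_force: [-0.2, 0.8, -3.9]
grip_width: 0.425
grip_force: 35.0
```

Request:
send_rows(
  xyz=[
    [0, 0, 4],
    [0, 0, 14],
    [0, 0, 28],
    [0, 0, 42],
    [0, 0, 56],
    [0, 0, 66],
    [0, 0, 72],
    [0, 0, 75],
    [0, 0, 76],
    [0, 0, 76],
  ],
  dr=[
    [0, 0, 0],
    [0, 0, 0],
    [0, 0, 0],
    [0, 0, 0],
    [0, 0, 0],
    [0, 0, 0],
    [0, 0, 0],
    [0, 0, 0],
    [0, 0, 0],
    [0, 0, 0],
  ],
)

```text
time: 9.47
position: [0.4533, 0.0067, 0.1464]
tool_rot: [3.142, 0.0, 0.008]
ft_force: [-0.2, -0.1, -3.2]
grip_width: 0.428
grip_force: 35.0
```

```bash
python3 - <<'E'
from h import *
save('s5',get_image('side')[200:440,140:460].repeat(2,0).repeat(2,1)); s=get_state(); print(s['position'].round(4),s['ft_force'].round(1),s['joint_positions'].round(2))
E
```

```text
[0.4535 0.0066 0.1467] [-0.3  0.  -4. ] [ 0.4  -0.01 -0.47  2.02 -0.01  1.12 -1.63]
```

View pics/s5.png

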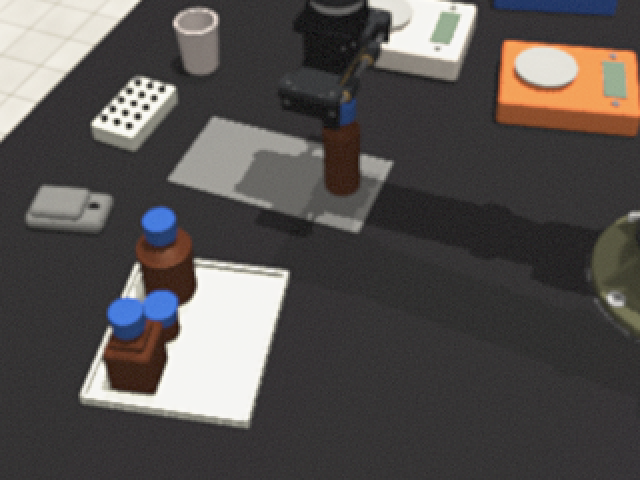

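The slim bottle hangs over the near end of the mat (foot at about crop pixel (342,190)), and nothing else has moved. Lowering to contact, then releasing.

Request:
send_rows(
  xyz=[
    [0, 0, 0.5],
    [0, 0, 1],
    [0, 0, 1.5],
    [0, 0, 2],
    [0, 0, 2.5],
    [0, 0, 3],
    [0, 0, 3.5],
    [0, 0, 4],
    [0, 0, 4.5],
    [0, 0, 5],
  ],
  dr=[
    [0, 0, 0],
    [0, 0, 0],
    [0, 0, 0],
    [0, 0, 0],
    [0, 0, 0],
    [0, 0, 0],
    [0, 0, 0],
    [0, 0, 0],
    [0, 0, 0],
    [0, 0, 0],
  ],
)

```text
time: 10.35
position: [0.4534, 0.0065, 0.1416]
tool_rot: [3.141, -0.0, 0.009]
ft_force: [-1.0, -0.8, 2.0]
grip_width: 0.424
grip_force: 35.0
```

Request:
send_rows(
  xyz=[
    [0, 0, 0],
    [0, 0, 0],
    [0, 0, 0],
    [0, 0, 0],
    [0, 0, 0],
    [0, 0, 0],
    [0, 0, -2],
    [0, 0, -8],
    [0, 0, -18],
    [0, 0, -32],
  ],
  dr=[
    [0, 0, 0],
    [0, 0, 0],
    [0, 0, 0],
    [0, 0, 0],
    [0, 0, 0],
    [0, 0, 0],
    [0, 0, 0],
    [0, 0, 0],
    [0, 0, 0],
    [0, 0, 0],
  ],
  jaw=60,
)

```text
time: 11.18
position: [0.4524, 0.0066, 0.1736]
tool_rot: [-3.141, 0.0, -0.006]
ft_force: [0.3, -0.1, -0.6]
grip_width: 0.688
grip_force: 0.0
```

Request:
send_rows(
  xyz=[
    [0, 0, -15],
    [3, 0, -32],
    [10, -10, -44],
    [25, -35, -48],
    [45, -75, -48],
    [65, -115, -48],
    [85, -155, -48],
    [105, -195, -48],
    [118, -230, -48],
    [124, -242, -48],
  ],
  dr=[
    [0, 0, 0],
    [0, 0, 0],
    [0, 0, 0],
    [0, 0, 0],
    [0, 0, 0],
    [0, 0, 0],
    [0, 0, 0],
    [0, 0, 0],
    [0, 0, 0],
    [0, 0, 0],
  ],
)

```text
time: 12.02
position: [0.5772, 0.2541, 0.2227]
tool_rot: [-3.138, -0.006, -0.009]
ft_force: [-0.2, -0.2, 0.2]
grip_width: 0.691
grip_force: 0.0
```

```bash
python3 - <<'E'
from caps import *
st=get_state(); im=get_image('wrist'); save('w6',im)
print(st['position'].round(4),st['tool_rot'].round(4)); K,T=cam('wrist',st)
caps(im,K,T,IT); print(proj(K,T,[[.578,.2485,.129]]))
E
```

```text
[0.5772 0.2541 0.2227] [-3.1375 -0.0056 -0.0086]
round exp [326.1 243.1] 33.1 got [327.  240.2] 34.5 [0.5817 0.2495]
square exp [130.  285.1] 30.9 got [138. 270.] 35.4 [0.5597 0.3642]
slim exp [249.3 400.9] 33.6 got [247.6 245.4] 28.9 [0.5851 0.2908]
jar exp [253.3 252. ] 27.7 got [247.6 245.4] 28.9 [0.5582 0.3081]
[[328.66063106 246.47637073]]
```

View pics/w6.png

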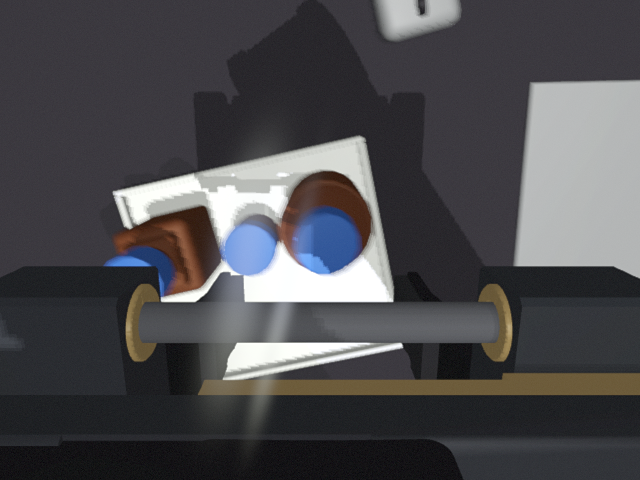

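The picture shows the round cap at (327,240) but is blurred, since the arm was still settling. Prior estimates stand. Descending most of the way, then checking.

Request:
send_rows(
  xyz=[
    [0, 0, 0],
    [0, 0, 0],
    [0, 0, 10],
    [0, 0, 22],
    [0, 0, 36],
    [0, 0, 50],
    [0, 0, 60],
    [0, 0, 66],
    [0, 0, 70],
    [0, 0, 70],
  ],
  dr=[
    [0, 0, 0],
    [0, 0, 0],
    [0, 0, 0],
    [0, 0, 0],
    [0, 0, 0],
    [0, 0, 0],
    [0, 0, 0],
    [0, 0, 0],
    [0, 0, 0],
    [0, 0, 0],
  ],
)

```text
time: 12.9
position: [0.5766, 0.2483, 0.1506]
tool_rot: [3.141, -0.0, 0.005]
ft_force: [0.0, -0.6, -0.0]
grip_width: 0.692
grip_force: 0.0
```

```bash
python3 - <<'E'
from caps import *
st=get_state(); im=get_image('wrist'); save('w7',im)
print(st['position'].round(4),st['tool_rot'].round(4)); K,T=cam('wrist',st)
caps(im,K,T,IT); print(proj(K,T,[[.578,.2485,.129]]))
E
```

```text
[0.5766 0.2483 0.1506] [ 3.141e+00 -3.000e-04  5.200e-03]
round exp [314. 286.] 46.2 got [319.7 279.8] 46.9 [0.5827 0.2477]
square exp [ 47.8 340.7] 42.2 got [223.  278.5] 36.9 [0.5797 0.2896]
slim exp [206.9 509.1] 47.2 got [223.  278.5] 36.9 [0.5921 0.2814]
jar exp [224.5 284.3] 35.3 got [223.  278.5] 36.9 [0.5566 0.3047]
[[317.63876246 290.61573863]]
```

Request:
send_rows(
  xyz=[
    [1, 0, 5],
    [1, 0, 12],
    [1, 0, 20],
    [1, 0, 26],
    [1, 0, 30],
    [1, 0, 32],
    [1, 0, 33],
    [1, 0, 33],
    [1, 0, 33],
    [1, 0, 33],
  ],
  dr=[
    [0, 0, 0],
    [0, 0, 0],
    [0, 0, 0],
    [0, 0, 0],
    [0, 0, 0],
    [0, 0, 0],
    [0, 0, 0],
    [0, 0, 0],
    [0, 0, 0],
    [0, 0, 0],
  ],
)

```text
time: 13.78
position: [0.5785, 0.2487, 0.1192]
tool_rot: [-3.141, 0.0, -0.009]
ft_force: [-0.2, -0.2, -0.0]
grip_width: 0.689
grip_force: 0.0
```

Request:
send_rows(
  xyz=[
    [0, 0, 0],
    [0, 0, 0],
    [0, 0, 0],
    [0, 0, 0],
    [0, 0, 0],
    [0, 0, 0],
    [0, 0, 0],
    [0, 0, 0],
    [0, 0, 0],
    [0, 0, 0],
  ],
  dr=[
    [0, 0, 0],
    [0, 0, 0],
    [0, 0, 0],
    [0, 0, 0],
    [0, 0, 0],
    [0, 0, 0],
    [0, 0, 0],
    [0, 0, 0],
    [0, 0, 0],
    [0, 0, 0],
  ],
  jaw=30,
)

```text
time: 14.62
position: [0.5783, 0.2483, 0.1189]
tool_rot: [3.141, -0.001, 0.008]
ft_force: [-0.2, -0.9, 1.4]
grip_width: 0.426
grip_force: 35.0
```

Request:
send_rows(
  xyz=[
    [0, 0, -2],
    [0, 0, -6],
    [0, 0, -14],
    [0, 0, -26],
    [0, 0, -40],
    [0, 0, -54],
    [0, 0, -66],
    [0, 0, -74],
    [0, 0, -79],
    [0, 0, -80],
  ],
  dr=[
    [0, 0, 0],
    [0, 0, 0],
    [0, 0, 0],
    [0, 0, 0],
    [0, 0, 0],
    [0, 0, 0],
    [0, 0, 0],
    [0, 0, 0],
    [0, 0, 0],
    [0, 0, 0],
  ],
)

```text
time: 15.45
position: [0.5784, 0.2488, 0.2004]
tool_rot: [-3.141, 0.0, -0.011]
ft_force: [-0.1, 0.0, -3.7]
grip_width: 0.433
grip_force: 35.0
```

Request:
send_rows(
  xyz=[
    [0, 2, 0],
    [1, 8, 0],
    [3, 16, 0],
    [6, 26, 0],
    [9, 38, 0],
    [13, 52, 0],
    [17, 68, 0],
    [21, 85, 0],
    [24, 102, 0],
    [28, 120, 0],
  ],
  dr=[
    [0, 0, 0],
    [0, 0, 0],
    [0, 0, 0],
    [0, 0, 0],
    [0, 0, 0],
    [0, 0, 0],
    [0, 0, 0],
    [0, 0, 0],
    [0, 0, 0],
    [0, 0, 0],
  ],
)

```text
time: 16.28
position: [0.606, 0.126, 0.1987]
tool_rot: [3.141, -0.002, 0.007]
ft_force: [0.4, 0.4, -4.1]
grip_width: 0.423
grip_force: 35.0
```

Request:
send_rows(
  xyz=[
    [4, 18, 0],
    [8, 36, 0],
    [12, 54, 0],
    [16, 71, 0],
    [19, 86, 0],
    [22, 100, 0],
    [24, 110, 0],
    [26, 117, 0],
    [27, 121, 0],
    [27, 122, 0],
  ],
  dr=[
    [0, 0, 0],
    [0, 0, 0],
    [0, 0, 0],
    [0, 0, 0],
    [0, 0, 0],
    [0, 0, 0],
    [0, 0, 0],
    [0, 0, 0],
    [0, 0, 0],
    [0, 0, 0],
  ],
)

```text
time: 17.12
position: [0.633, 0.0058, 0.199]
tool_rot: [3.142, -0.001, 0.008]
ft_force: [-0.1, -0.4, -4.0]
grip_width: 0.432
grip_force: 35.0
```

Request:
send_rows(
  xyz=[
    [0, 0, 4],
    [0, 0, 14],
    [0, 0, 28],
    [0, 0, 42],
    [0, 0, 56],
    [0, 0, 66],
    [0, 0, 72],
    [0, 0, 75],
    [0, 0, 76],
    [0, 0, 76],
  ],
  dr=[
    [0, 0, 0],
    [0, 0, 0],
    [0, 0, 0],
    [0, 0, 0],
    [0, 0, 0],
    [0, 0, 0],
    [0, 0, 0],
    [0, 0, 0],
    [0, 0, 0],
    [0, 0, 0],
  ],
)

```text
time: 17.95
position: [0.6335, 0.0066, 0.1233]
tool_rot: [-3.142, 0.0, -0.009]
ft_force: [1.2, 1.0, -4.5]
grip_width: 0.431
grip_force: 35.0
```

Request:
send_rows(
  xyz=[
    [0, 0, 0.5],
    [0, 0, 1],
    [0, 0, 1.5],
    [0, 0, 2],
    [0, 0, 2.5],
    [0, 0, 3],
    [0, 0, 3.5],
    [0, 0, 4],
    [0, 0, 4.5],
    [0, 0, 5],
  ],
  dr=[
    [0, 0, 0],
    [0, 0, 0],
    [0, 0, 0],
    [0, 0, 0],
    [0, 0, 0],
    [0, 0, 0],
    [0, 0, 0],
    [0, 0, 0],
    [0, 0, 0],
    [0, 0, 0],
  ],
)

```text
time: 18.78
position: [0.6332, 0.0065, 0.118]
tool_rot: [3.142, -0.0, 0.008]
ft_force: [0.2, 0.6, -5.0]
grip_width: 0.428
grip_force: 35.0
```

Not yet in contact; one more millimetre or so.

Request:
send_rows(
  xyz=[
    [0, 0, 0.2],
    [0, 0, 0.4],
    [0, 0, 0.6],
    [0, 0, 0.8],
    [0, 0, 1],
    [0, 0, 1],
    [0, 0, 1],
    [0, 0, 1],
    [0, 0, 1],
    [0, 0, 1],
  ],
  dr=[
    [0, 0, 0],
    [0, 0, 0],
    [0, 0, 0],
    [0, 0, 0],
    [0, 0, 0],
    [0, 0, 0],
    [0, 0, 0],
    [0, 0, 0],
    [0, 0, 0],
    [0, 0, 0],
  ],
)

```text
time: 19.62
position: [0.6335, 0.0064, 0.1178]
tool_rot: [3.141, -0.0, 0.009]
ft_force: [-3.2, -0.2, 5.1]
grip_width: 0.43
grip_force: 35.0
```

Request:
send_rows(
  xyz=[
    [0, 0, 0],
    [0, 0, 0],
    [0, 0, 0],
    [0, 0, 0],
    [0, 0, 0],
    [0, 0, 0],
    [0, 0, -2],
    [0, 0, -10],
    [0, 0, -22],
    [0, 0, -40],
  ],
  dr=[
    [0, 0, 0],
    [0, 0, 0],
    [0, 0, 0],
    [0, 0, 0],
    [0, 0, 0],
    [0, 0, 0],
    [0, 0, 0],
    [0, 0, 0],
    [0, 0, 0],
    [0, 0, 0],
  ],
  jaw=60,
)

```text
time: 20.45
position: [0.6323, 0.0065, 0.1572]
tool_rot: [-3.142, 0.0, -0.005]
ft_force: [0.6, 0.4, 0.0]
grip_width: 0.692
grip_force: 0.0
```

Request:
send_rows(
  xyz=[
    [0, -5, -18],
    [-3, -20, -30],
    [-8, -45, -38],
    [-15, -75, -40],
    [-22, -105, -40],
    [-30, -135, -40],
    [-38, -165, -40],
    [-45, -195, -40],
    [-52, -225, -40],
    [-60, -255, -40],
  ],
  dr=[
    [0, 0, 0],
    [0, 0, 0],
    [0, 0, 0],
    [0, 0, 0],
    [0, 0, 0],
    [0, 0, 0],
    [0, 0, 0],
    [0, 0, 0],
    [0, 0, 0],
    [0, 0, 0],
  ],
)

```text
time: 21.28
position: [0.5719, 0.2642, 0.198]
tool_rot: [-3.141, -0.001, -0.01]
ft_force: [0.3, 0.8, 0.2]
grip_width: 0.688
grip_force: 0.0
```

Request:
send_rows(
  xyz=[
    [-6, -25, 0],
    [-12, -50, 0],
    [-18, -75, 0],
    [-22, -95, 0],
    [-24, -104, 5],
    [-24, -104, 15],
    [-24, -104, 25],
    [-24, -104, 35],
    [-24, -104, 40],
    [-24, -104, 40],
  ],
  dr=[
    [0, 0, 0],
    [0, 0, 0],
    [0, 0, 0],
    [0, 0, 0],
    [0, 0, 0],
    [0, 0, 0],
    [0, 0, 0],
    [0, 0, 0],
    [0, 0, 0],
    [0, 0, 0],
  ],
)

```text
time: 22.12
position: [0.5491, 0.3629, 0.1542]
tool_rot: [3.139, -0.004, 0.003]
ft_force: [-0.2, -0.4, -0.5]
grip_width: 0.687
grip_force: 0.0
```

```bash
python3 - <<'E'
from caps import *
st=get_state(); im=get_image('wrist'); save('w8',im)
print(st['position'].round(4),st['tool_rot'].round(4),st['joint_positions'].round(2)); K,T=cam('wrist',st)
caps(im,K,T,IT); print(proj(K,T,[[.5495,.366,.119]]))
E
```

```text
[0.5491 0.3629 0.1542] [ 3.1387 -0.0043  0.0034] [-0.13  0.47 -0.65  1.52  0.3   1.26 -2.4 ]
round exp [596.9 218.3] 46.9 got [412. 233.] 36.8 [0.574  0.3246]
square exp [301.9 280.6] 42.9 got [306.  273.6] 44.5 [0.5533 0.3682]
slim exp [494.7 443.9] 47.9 got [412. 233.] 36.8 [0.58   0.3302]
jar exp [417.8 237.8] 35.7 got [412. 233.] 36.8 [0.5559 0.3076]
[[310.94076436 281.63273169]]
```

View pics/w8.png

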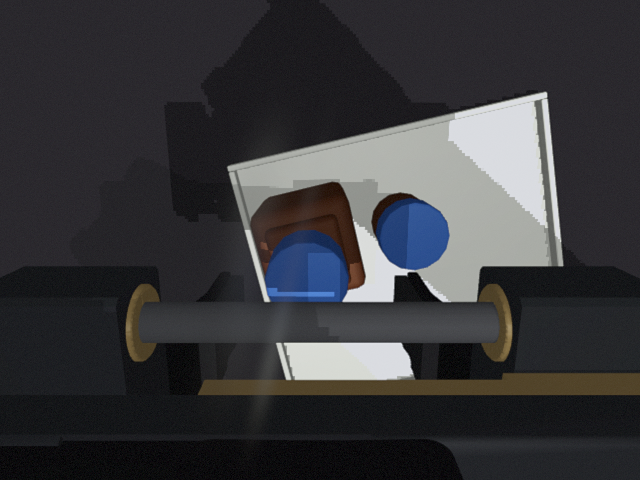

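The cap is at (306,274) between the fingers, and the jar is clear at (412,233). Descending.

Request:
send_rows(
  xyz=[
    [0, -0.5, 0],
    [0, -0.5, 5],
    [0, -0.5, 12],
    [0, -0.5, 20],
    [0, -0.5, 28],
    [0, -0.5, 35],
    [0, -0.5, 40],
    [0, -0.5, 43],
    [0, -0.5, 45],
    [0, -0.5, 45],
  ],
  dr=[
    [0, 0, 0],
    [0, 0, 0],
    [0, 0, 0],
    [0, 0, 0],
    [0, 0, 0],
    [0, 0, 0],
    [0, 0, 0],
    [0, 0, 0],
    [0, 0, 0],
    [0, 0, 0],
  ],
)

```text
time: 23.0
position: [0.5491, 0.366, 0.1112]
tool_rot: [3.141, -0.0, 0.007]
ft_force: [1.1, 0.4, 0.7]
grip_width: 0.69
grip_force: 0.0
```

Request:
send_rows(
  xyz=[
    [0, 0, 1],
    [0, 0, 2],
    [0, 0, 3],
    [0, 0, 3],
    [0, 0, 3],
    [0, 0, 3],
    [0, 0, 3],
    [0, 0, 3],
    [0, 0, 3],
    [0, 0, 3],
  ],
  dr=[
    [0, 0, 0],
    [0, 0, 0],
    [0, 0, 0],
    [0, 0, 0],
    [0, 0, 0],
    [0, 0, 0],
    [0, 0, 0],
    [0, 0, 0],
    [0, 0, 0],
    [0, 0, 0],
  ],
)

```text
time: 23.83
position: [0.5494, 0.366, 0.1087]
tool_rot: [3.142, -0.0, 0.008]
ft_force: [-0.3, 0.0, 0.6]
grip_width: 0.688
grip_force: 0.0
```

Request:
send_rows(
  xyz=[
    [0, 0, 0],
    [0, 0, 0],
    [0, 0, 0],
    [0, 0, 0],
    [0, 0, 0],
    [0, 0, 0],
    [0, 0, 0],
    [0, 0, 0],
    [0, 0, 0],
    [0, 0, 0],
  ],
  dr=[
    [0, 0, 0],
    [0, 0, 0],
    [0, 0, 0],
    [0, 0, 0],
    [0, 0, 0],
    [0, 0, 0],
    [0, 0, 0],
    [0, 0, 0],
    [0, 0, 0],
    [0, 0, 0],
  ],
  jaw=30,
)

```text
time: 24.67
position: [0.5494, 0.3664, 0.1088]
tool_rot: [-3.141, 0.0, -0.008]
ft_force: [-0.2, 2.4, -0.2]
grip_width: 0.428
grip_force: 35.0
```

Request:
send_rows(
  xyz=[
    [0, 0, -2],
    [0, 0, -8],
    [0, 0, -18],
    [0, 0, -32],
    [0, 0, -50],
    [0, 0, -68],
    [0, 0, -84],
    [0, 0, -94],
    [0, 0, -99],
    [0, 0, -100],
  ],
  dr=[
    [0, 0, 0],
    [0, 0, 0],
    [0, 0, 0],
    [0, 0, 0],
    [0, 0, 0],
    [0, 0, 0],
    [0, 0, 0],
    [0, 0, 0],
    [0, 0, 0],
    [0, 0, 0],
  ],
)

```text
time: 25.5
position: [0.5492, 0.3664, 0.2103]
tool_rot: [-3.141, 0.0, -0.011]
ft_force: [-0.5, -0.0, -3.5]
grip_width: 0.426
grip_force: 35.0
```

Request:
send_rows(
  xyz=[
    [0, 4, 0],
    [0, 12, 0],
    [0, 24, 0],
    [-1, 40, 0],
    [-1, 60, 0],
    [-2, 82, 0],
    [-2, 106, 0],
    [-2, 130, 0],
    [-3, 155, 0],
    [-3, 180, 0],
  ],
  dr=[
    [0, 0, 0],
    [0, 0, 0],
    [0, 0, 0],
    [0, 0, 0],
    [0, 0, 0],
    [0, 0, 0],
    [0, 0, 0],
    [0, 0, 0],
    [0, 0, 0],
    [0, 0, 0],
  ],
)

```text
time: 26.33
position: [0.545, 0.1831, 0.2078]
tool_rot: [3.14, -0.002, 0.005]
ft_force: [-0.9, -0.5, -2.6]
grip_width: 0.428
grip_force: 35.0
```

Request:
send_rows(
  xyz=[
    [0, 25, 0],
    [-1, 50, 0],
    [-1, 75, 0],
    [-2, 100, 0],
    [-2, 124, 0],
    [-3, 146, 0],
    [-3, 162, 0],
    [-3, 173, 0],
    [-3, 178, 0],
    [-3, 180, 0],
  ],
  dr=[
    [0, 0, 0],
    [0, 0, 0],
    [0, 0, 0],
    [0, 0, 0],
    [0, 0, 0],
    [0, 0, 0],
    [0, 0, 0],
    [0, 0, 0],
    [0, 0, 0],
    [0, 0, 0],
  ],
)

```text
time: 27.17
position: [0.5424, 0.0048, 0.2083]
tool_rot: [3.141, -0.003, 0.007]
ft_force: [-0.4, 0.0, -2.6]
grip_width: 0.428
grip_force: 35.0
```

Request:
send_rows(
  xyz=[
    [0, 0, 4],
    [0, 0, 14],
    [0, 0, 30],
    [0, 0, 48],
    [0, 0, 66],
    [0, 0, 82],
    [0, 0, 92],
    [0, 0, 96],
    [0, 0, 97],
    [0, 0, 97],
  ],
  dr=[
    [0, 0, 0],
    [0, 0, 0],
    [0, 0, 0],
    [0, 0, 0],
    [0, 0, 0],
    [0, 0, 0],
    [0, 0, 0],
    [0, 0, 0],
    [0, 0, 0],
    [0, 0, 0],
  ],
)

```text
time: 28.0
position: [0.5435, 0.0066, 0.1119]
tool_rot: [-3.141, -0.001, -0.008]
ft_force: [0.1, 1.0, -2.6]
grip_width: 0.428
grip_force: 35.0
```

Request:
send_rows(
  xyz=[
    [0, 0, 0.5],
    [0, 0, 1],
    [0, 0, 1.5],
    [0, 0, 2],
    [0, 0, 2.5],
    [0, 0, 3],
    [0, 0, 3.5],
    [0, 0, 4],
    [0, 0, 4.5],
    [0, 0, 4.5],
  ],
  dr=[
    [0, 0, 0],
    [0, 0, 0],
    [0, 0, 0],
    [0, 0, 0],
    [0, 0, 0],
    [0, 0, 0],
    [0, 0, 0],
    [0, 0, 0],
    [0, 0, 0],
    [0, 0, 0],
  ],
)

```text
time: 28.83
position: [0.5435, 0.0061, 0.1077]
tool_rot: [3.141, -0.0, 0.008]
ft_force: [-1.6, 0.4, 1.4]
grip_width: 0.427
grip_force: 35.0
```

Request:
send_rows(
  xyz=[
    [0, 0, 0],
    [0, 0, 0],
    [0, 0, 0],
    [0, 0, 0],
    [0, 0, 0],
    [0, 0, 0],
    [0, 0, -2],
    [0, 0, -10],
    [0, 0, -22],
    [0, 0, -40],
  ],
  dr=[
    [0, 0, 0],
    [0, 0, 0],
    [0, 0, 0],
    [0, 0, 0],
    [0, 0, 0],
    [0, 0, 0],
    [0, 0, 0],
    [0, 0, 0],
    [0, 0, 0],
    [0, 0, 0],
  ],
  jaw=60,
)

```text
time: 29.67
position: [0.5423, 0.0061, 0.1474]
tool_rot: [-3.141, 0.0, -0.005]
ft_force: [0.2, -0.2, 0.2]
grip_width: 0.692
grip_force: 0.0
```

Request:
send_rows(
  xyz=[
    [0, 0, -18],
    [0, -10, -32],
    [1, -35, -40],
    [2, -70, -40],
    [3, -105, -40],
    [5, -140, -40],
    [7, -175, -40],
    [9, -210, -40],
    [10, -240, -40],
    [10, -265, -40],
  ],
  dr=[
    [0, 0, 0],
    [0, 0, 0],
    [0, 0, 0],
    [0, 0, 0],
    [0, 0, 0],
    [0, 0, 0],
    [0, 0, 0],
    [0, 0, 0],
    [0, 0, 0],
    [0, 0, 0],
  ],
)

```text
time: 30.5
position: [0.5528, 0.2741, 0.1888]
tool_rot: [-3.14, -0.002, -0.01]
ft_force: [0.9, 0.6, -0.4]
grip_width: 0.696
grip_force: 0.0
```

Request:
send_rows(
  xyz=[
    [0, -20, 0],
    [0, -30, 0],
    [0, -34, 8],
    [0, -34, 20],
    [0, -34, 35],
    [0, -34, 50],
    [0, -34, 58],
    [0, -34, 60],
    [0, -34, 60],
    [0, -34, 60],
  ],
  dr=[
    [0, 0, 0],
    [0, 0, 0],
    [0, 0, 0],
    [0, 0, 0],
    [0, 0, 0],
    [0, 0, 0],
    [0, 0, 0],
    [0, 0, 0],
    [0, 0, 0],
    [0, 0, 0],
  ],
)

```text
time: 31.33
position: [0.5537, 0.3044, 0.1276]
tool_rot: [3.141, -0.002, 0.009]
ft_force: [0.5, -0.1, 0.4]
grip_width: 0.69
grip_force: 0.0
```

```bash
python3 - <<'E'
from caps import *
st=get_state(); im=get_image('wrist'); save('w9',im)
print(st['position'].round(4),st['tool_rot'].round(4)); K,T=cam('wrist',st)
caps(im,K,T,dict(jar=IT['jar'])); print(proj(K,T,[[.5535,.3055,.054]]))
a=get_image('side');K,T=cam('side');save('s9',a)
I=dict(slim=((.4535,.0065),.153,.019),sq=((.5435,.0065),.118,.019),rd=((.6335,.0065),.128,.019)); caps(a,K,T,I)
E
```

```text
[0.5537 0.3044 0.1276] [ 3.1415e+00 -1.8000e-03  8.8000e-03]
jar exp [319.1 259.2] 39.6 got [316.2 254.3] 39.8 [0.5557 0.3055]
[[316.25282929 258.25753801]]
slim exp [309.2 250.6] 4.6 got [310.4 254.3] 9.1 [0.4452 0.0184]
sq exp [277.9 252.7] 4.4 got [278.  256.2] 8.8 [0.5371 0.0192]
rd exp [247.3 241.8] 4.2 got [247.7 245.1] 8.7 [0.6259 0.0182]
```

View pics/s9.png

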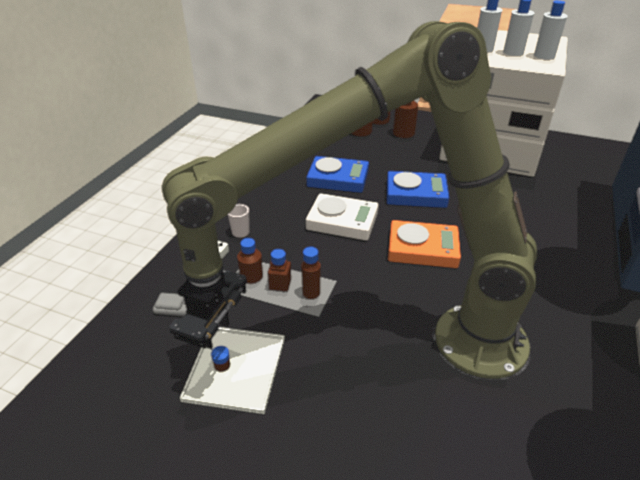

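The side view shows all three bottles upright in a row on the mat (caps at (248,245), (278,256), (310,254)) and the jar alone at (220,357). Taking the jar now.

Request:
send_rows(
  xyz=[
    [1, 0, 4],
    [1, 0, 14],
    [1, 0, 28],
    [1, 0, 42],
    [1, 0, 56],
    [1, 0, 68],
    [1, 0, 78],
    [1, 0, 84],
    [1, 0, 87],
    [1, 0, 87],
  ],
  dr=[
    [0, 0, 0],
    [0, 0, 0],
    [0, 0, 0],
    [0, 0, 0],
    [0, 0, 0],
    [0, 0, 0],
    [0, 0, 0],
    [0, 0, 0],
    [0, 0, 0],
    [0, 0, 0],
  ],
)

```text
time: 32.27
position: [0.5543, 0.3049, 0.0394]
tool_rot: [3.141, -0.0, 0.006]
ft_force: [0.5, -0.2, 0.2]
grip_width: 0.686
grip_force: 0.0
```

Request:
send_rows(
  xyz=[
    [0, 0, 0],
    [0, 0, 0],
    [0, 0, 0],
    [0, 0, 0],
    [0, 0, 0],
    [0, 0, 0],
    [0, 0, 0],
    [0, 0, 0],
    [0, 0, 0],
    [0, 0, 0],
  ],
  dr=[
    [0, 0, 0],
    [0, 0, 0],
    [0, 0, 0],
    [0, 0, 0],
    [0, 0, 0],
    [0, 0, 0],
    [0, 0, 0],
    [0, 0, 0],
    [0, 0, 0],
    [0, 0, 0],
  ],
  jaw=30,
  grip_force=20,
)

```text
time: 33.1
position: [0.5551, 0.3053, 0.0409]
tool_rot: [-3.141, 0.0, -0.009]
ft_force: [-0.3, 0.7, 5.2]
grip_width: 0.473
grip_force: 20.0
```

Request:
send_rows(
  xyz=[
    [0, 0, -3],
    [0, 0, -15],
    [0, 0, -35],
    [0, 0, -60],
    [0, 0, -85],
    [0, 0, -110],
    [0, 0, -135],
    [0, 0, -160],
    [0, 0, -180],
    [0, 0, -190],
  ],
  dr=[
    [0, 0, 0],
    [0, 0, 0],
    [0, 0, 0],
    [0, 0, 0],
    [0, 0, 0],
    [0, 0, 0],
    [0, 0, 0],
    [0, 0, 0],
    [0, 0, 0],
    [0, 0, 0],
  ],
)

```text
time: 33.93
position: [0.5543, 0.3057, 0.2337]
tool_rot: [-3.14, 0.0, -0.013]
ft_force: [0.6, 0.1, -0.5]
grip_width: 0.474
grip_force: 20.0
```

Request:
send_rows(
  xyz=[
    [0, 5, 0],
    [-1, 17, 0],
    [-2, 37, 0],
    [-4, 65, 0],
    [-7, 98, 0],
    [-10, 133, 0],
    [-13, 168, 0],
    [-16, 203, 0],
    [-19, 238, 0],
    [-22, 273, 0],
  ],
  dr=[
    [0, 0, 0],
    [0, 0, 0],
    [0, 0, 0],
    [0, 0, 0],
    [0, 0, 0],
    [0, 0, 0],
    [0, 0, 0],
    [0, 0, 0],
    [0, 0, 0],
    [0, 0, 0],
  ],
)

```text
time: 34.77
position: [0.5295, 0.0287, 0.2279]
tool_rot: [3.141, -0.003, 0.002]
ft_force: [0.8, -0.9, -1.2]
grip_width: 0.477
grip_force: 20.0
```

Request:
send_rows(
  xyz=[
    [-3, 35, 0],
    [-6, 70, 0],
    [-9, 105, 0],
    [-12, 140, 0],
    [-15, 175, 0],
    [-18, 210, 0],
    [-20, 245, 0],
    [-22, 275, 0],
    [-24, 300, 0],
    [-25, 317, 0],
  ],
  dr=[
    [0, 0, 0],
    [0, 0, 0],
    [0, 0, 0],
    [0, 0, 0],
    [0, 0, 0],
    [0, 0, 0],
    [0, 0, 0],
    [0, 0, 0],
    [0, 0, 0],
    [0, 0, 0],
  ],
)

```text
time: 35.6
position: [0.503, -0.2892, 0.2273]
tool_rot: [-3.141, 0.009, -0.001]
ft_force: [-0.4, -0.8, -0.6]
grip_width: 0.472
grip_force: 20.0
```

Request:
send_rows(
  xyz=[
    [0, 12, 0],
    [0, 20, 0],
    [0, 24, 0],
    [0, 25, 0],
    [0, 25, 0],
    [0, 25, 0],
    [0, 25, 0],
    [0, 25, 0],
    [0, 25, 0],
    [0, 25, 0],
  ],
  dr=[
    [0, 0, 0],
    [0, 0, 0],
    [0, 0, 0],
    [0, 0, 0],
    [0, 0, 0],
    [0, 0, 0],
    [0, 0, 0],
    [0, 0, 0],
    [0, 0, 0],
    [0, 0, 0],
  ],
)

```text
time: 36.43
position: [0.5067, -0.3096, 0.2302]
tool_rot: [3.141, 0.001, 0.008]
ft_force: [0.6, -0.2, -1.3]
grip_width: 0.474
grip_force: 20.0
```

```bash
python3 - <<'E'
from caps import *
st=get_state(); im=get_image('wrist'); np.save('w10.npy',[st['position'],st['tool_rot']])
print(st['position'].round(4),st['tool_rot'].round(4)); K,T=cam('wrist',st); u=proj(K,T,[[.52,-.326,.062]])[0]; print(u)
x,y=(u-[160,130]).astype(int); x=max(x,0);y=max(y,0); print('crop origin',x,y)
im=np.ascontiguousarray(im[y:y+260,x:x+320]); 
cv2.imwrite('pics/w10.png',cv2.resize(im[:,:,::-1],None,fx=2,fy=2))
E
```

```text
[ 0.5067 -0.3096  0.2302] [3.1414e+00 6.0000e-04 8.1000e-03]
[340.53977052 203.69063265]
crop origin 180 73
```

View pics/w10.png

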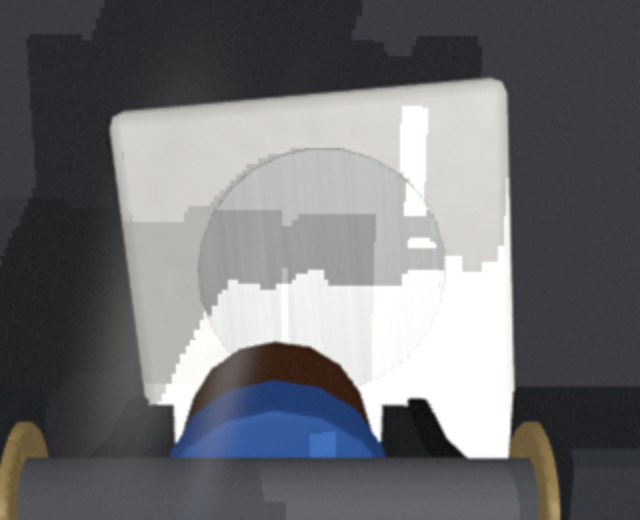

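The crop shows the pan with its left edge at (198,267), right edge at (445,265), top at (322,148) and lower right edge near (360,388). The jar hangs below it. I'll cast the edge points onto the pan plane and fit its circle.

```bash
python3 - <<'E'
from h import *
from scipy.optimize import least_squares
p,r=np.load('w10.npy'); K,T=cam('wrist',dict(position=p,tool_rot=r))
P=ray(K,T,np.array([[198,267],[445,265],[322,148],[360,388],[243,183],[418,203]])/2.+[180,73],.062)[:,:2]
print(P.round(4)); s=least_squares(lambda c:np.hypot(*(P-c).T)-.046,[.52,-.32]); print(s.x.round(4),s.fun.round(4))
E
```

```text
[[ 0.5178 -0.2806]
 [ 0.5187 -0.3717]
 [ 0.5609 -0.3257]
 [ 0.4712 -0.3416]
 [ 0.5485 -0.2975]
 [ 0.5414 -0.3608]]
[ 0.5137 -0.3259] [-0.0006  0.0001  0.0012 -0.0006 -0.0011 -0.0014]
```

Request:
send_rows(
  xyz=[
    [2, 4, 3],
    [5, 10, 12],
    [7, 15, 28],
    [8, 16.5, 46],
    [8, 16.5, 66],
    [8, 16.5, 86],
    [8, 16.5, 104],
    [8, 16.5, 118],
    [8, 16.5, 126],
    [8, 16.5, 128],
  ],
  dr=[
    [0, 0, 0],
    [0, 0, 0],
    [0, 0, 0],
    [0, 0, 0],
    [0, 0, 0],
    [0, 0, 0],
    [0, 0, 0],
    [0, 0, 0],
    [0, 0, 0],
    [0, 0, 0],
  ],
)

```text
time: 37.32
position: [0.514, -0.3263, 0.0994]
tool_rot: [-3.14, 0.001, -0.003]
ft_force: [-0.3, 0.5, -1.9]
grip_width: 0.471
grip_force: 20.0
```

Request:
send_rows(
  xyz=[
    [0, 0, 0],
    [0, 0, 0.5],
    [0, 0, 1],
    [0, 0, 1.5],
    [0, 0, 2],
    [0, 0, 2.5],
    [0, 0, 3],
    [0, 0, 3.5],
    [0, 0, 4],
    [0, 0, 4],
  ],
  dr=[
    [0, 0, 0],
    [0, 0, 0],
    [0, 0, 0],
    [0, 0, 0],
    [0, 0, 0],
    [0, 0, 0],
    [0, 0, 0],
    [0, 0, 0],
    [0, 0, 0],
    [0, 0, 0],
  ],
)

```text
time: 38.15
position: [0.5153, -0.3266, 0.0989]
tool_rot: [3.141, -0.0, 0.008]
ft_force: [-1.7, 0.7, 4.7]
grip_width: 0.47
grip_force: 20.0
```

Request:
send_rows(
  xyz=[
    [0, 0, 0],
    [0, 0, 0],
    [0, 0, 0],
    [0, 0, 0],
    [0, 0, 0],
    [0, 0, 0],
    [0, 0, -2],
    [0, 0, -10],
    [0, 0, -25],
    [0, 0, -50],
  ],
  dr=[
    [0, 0, 0],
    [0, 0, 0],
    [0, 0, 0],
    [0, 0, 0],
    [0, 0, 0],
    [0, 0, 0],
    [0, 0, 0],
    [0, 0, 0],
    [0, 0, 0],
    [0, 0, 0],
  ],
  jaw=60,
)

```text
time: 38.98
position: [0.5135, -0.3256, 0.1467]
tool_rot: [-3.139, 0.0, -0.002]
ft_force: [0.4, 0.2, -0.7]
grip_width: 0.689
grip_force: 0.0
```

Request:
send_rows(
  xyz=[
    [0, 0, -25],
    [0, -5, -45],
    [1, -25, -58],
    [4, -55, -62],
    [8, -90, -62],
    [12, -125, -62],
    [16, -160, -62],
    [20, -195, -62],
    [24, -230, -62],
    [26, -265, -62],
  ],
  dr=[
    [0, 0, 0],
    [0, 0, 0],
    [0, 0, 0],
    [0, 0, 0],
    [0, 0, 0],
    [0, 0, 0],
    [0, 0, 0],
    [0, 0, 0],
    [0, 0, 0],
    [0, 0, 0],
  ],
)

```text
time: 39.82
position: [0.5411, -0.0597, 0.2112]
tool_rot: [3.141, -0.0, 0.01]
ft_force: [0.1, 0.3, -0.0]
grip_width: 0.689
grip_force: 0.0
```

Request:
send_rows(
  xyz=[
    [1, -30, 0],
    [2, -50, 0],
    [2, -62, 0],
    [2, -67, 0],
    [2, -68, 5],
    [2, -68, 15],
    [2, -68, 30],
    [2, -68, 42],
    [2, -68, 48],
    [2, -68, 50],
  ],
  dr=[
    [0, 0, 0],
    [0, 0, 0],
    [0, 0, 0],
    [0, 0, 0],
    [0, 0, 0],
    [0, 0, 0],
    [0, 0, 0],
    [0, 0, 0],
    [0, 0, 0],
    [0, 0, 0],
  ],
)

```text
time: 40.65
position: [0.5418, 0.0052, 0.158]
tool_rot: [3.142, -0.003, 0.002]
ft_force: [0.1, -0.3, 0.3]
grip_width: 0.688
grip_force: 0.0
```

```bash
python3 - <<'E'
from caps import *
st=get_state(); print(st['position'].round(4)); im=get_image('top'); save('t11',im)
K,T=cam('top'); caps(im,K,T,dict(jar=((.515,-.326),.112,.021)))
a=cv2.resize(im[190:310,230:470],(800,400),interpolation=cv2.INTER_CUBIC); cv2.imwrite('pics/t11c.png',a[:,:,::-1])
im=get_image('side'); K,T=cam('side'); caps(im,K,T,dict(jar=((.515,-.326),.112,.021)))
E
```

```text
[0.5418 0.0052 0.158 ]
jar exp [426.1 238.2] 9.6 got [425.5 239.5] 9.9 [ 0.5122 -0.3245]
jar exp [332.3 191.2] 3.6 got [337.5 173.5] 33.0 [ 0.5354 -0.4286]
```

View pics/t11c.png

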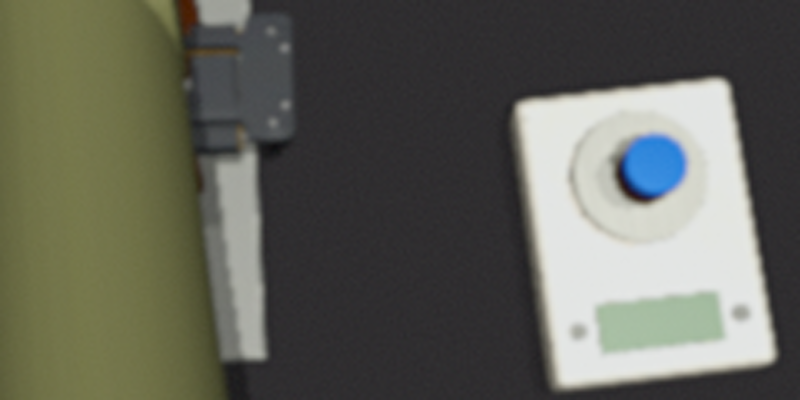

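The jar's lid is at crop (653,166), over a pan centred near (640,176). Allowing for parallax it sits within about 3 mm of the centre, upright. Next, the square bottle goes back.

Request:
send_rows(
  xyz=[
    [0, 0, 0],
    [0, 0, 5],
    [0, 0, 12],
    [0, 0, 20],
    [0, 0, 28],
    [0, 0, 36],
    [0, 0, 42],
    [0, 0, 46],
    [0, 0, 48],
    [0, 0, 48],
  ],
  dr=[
    [0, 0, 0],
    [0, 0, 0],
    [0, 0, 0],
    [0, 0, 0],
    [0, 0, 0],
    [0, 0, 0],
    [0, 0, 0],
    [0, 0, 0],
    [0, 0, 0],
    [0, 0, 0],
  ],
)

```text
time: 41.58
position: [0.543, 0.0066, 0.1116]
tool_rot: [-3.142, 0.0, -0.006]
ft_force: [1.0, -0.1, -0.3]
grip_width: 0.69
grip_force: 0.0
```

Request:
send_rows(
  xyz=[
    [0, 0, 1],
    [0, 0, 2],
    [0, 0, 3],
    [0, 0, 3.5],
    [0, 0, 3.5],
    [0, 0, 3.5],
    [0, 0, 3.5],
    [0, 0, 3.5],
    [0, 0, 3.5],
    [0, 0, 3.5],
  ],
  dr=[
    [0, 0, 0],
    [0, 0, 0],
    [0, 0, 0],
    [0, 0, 0],
    [0, 0, 0],
    [0, 0, 0],
    [0, 0, 0],
    [0, 0, 0],
    [0, 0, 0],
    [0, 0, 0],
  ],
)

```text
time: 42.42
position: [0.5433, 0.0065, 0.1087]
tool_rot: [3.141, -0.0, 0.008]
ft_force: [0.4, 0.5, 0.2]
grip_width: 0.691
grip_force: 0.0
```

Request:
send_rows(
  xyz=[
    [0, 0, 0],
    [0, 0, 0],
    [0, 0, 0],
    [0, 0, 0],
    [0, 0, 0],
    [0, 0, 0],
    [0, 0, 0],
    [0, 0, 0],
    [0, 0, 0],
    [0, 0, 0],
  ],
  dr=[
    [0, 0, 0],
    [0, 0, 0],
    [0, 0, 0],
    [0, 0, 0],
    [0, 0, 0],
    [0, 0, 0],
    [0, 0, 0],
    [0, 0, 0],
    [0, 0, 0],
    [0, 0, 0],
  ],
  jaw=30,
  grip_force=35,
)

```text
time: 43.25
position: [0.5432, 0.0067, 0.1086]
tool_rot: [-3.141, 0.0, -0.008]
ft_force: [0.5, 1.1, -0.0]
grip_width: 0.431
grip_force: 35.0
```

Request:
send_rows(
  xyz=[
    [0, 0, -2],
    [0, 0, -6],
    [0, 0, -14],
    [0, 0, -26],
    [0, 0, -40],
    [0, 0, -54],
    [0, 0, -66],
    [0, 0, -74],
    [0, 0, -79],
    [0, 0, -80],
  ],
  dr=[
    [0, 0, 0],
    [0, 0, 0],
    [0, 0, 0],
    [0, 0, 0],
    [0, 0, 0],
    [0, 0, 0],
    [0, 0, 0],
    [0, 0, 0],
    [0, 0, 0],
    [0, 0, 0],
  ],
)

```text
time: 44.08
position: [0.5434, 0.0065, 0.1899]
tool_rot: [3.141, -0.0, 0.011]
ft_force: [0.3, 0.1, -3.9]
grip_width: 0.427
grip_force: 35.0
```

Request:
send_rows(
  xyz=[
    [0, -4, 0],
    [0, -12, 0],
    [0, -24, 0],
    [1, -40, 0],
    [1, -60, 0],
    [2, -82, 0],
    [2, -106, 0],
    [2, -130, 0],
    [3, -155, 0],
    [3, -180, 0],
  ],
  dr=[
    [0, 0, 0],
    [0, 0, 0],
    [0, 0, 0],
    [0, 0, 0],
    [0, 0, 0],
    [0, 0, 0],
    [0, 0, 0],
    [0, 0, 0],
    [0, 0, 0],
    [0, 0, 0],
  ],
)

```text
time: 44.92
position: [0.545, 0.1892, 0.1881]
tool_rot: [-3.141, -0.002, -0.006]
ft_force: [0.0, 0.0, -3.5]
grip_width: 0.427
grip_force: 35.0
```

Request:
send_rows(
  xyz=[
    [0, -25, 0],
    [1, -50, 0],
    [1, -75, 0],
    [2, -100, 0],
    [2, -124, 0],
    [3, -146, 0],
    [3, -162, 0],
    [3, -173, 0],
    [3, -178, 0],
    [3, -180, 0],
  ],
  dr=[
    [0, 0, 0],
    [0, 0, 0],
    [0, 0, 0],
    [0, 0, 0],
    [0, 0, 0],
    [0, 0, 0],
    [0, 0, 0],
    [0, 0, 0],
    [0, 0, 0],
    [0, 0, 0],
  ],
)

```text
time: 45.75
position: [0.5479, 0.3678, 0.188]
tool_rot: [3.141, 0.003, 0.006]
ft_force: [-0.9, -0.4, -3.6]
grip_width: 0.427
grip_force: 35.0
```

Request:
send_rows(
  xyz=[
    [0, 0, 0],
    [0, 0, 8],
    [0, 0, 20],
    [0, 0, 34],
    [0, 0, 48],
    [0, 0, 60],
    [0, 0, 68],
    [0, 0, 72],
    [0, 0, 74],
    [0, 0, 74],
  ],
  dr=[
    [0, 0, 0],
    [0, 0, 0],
    [0, 0, 0],
    [0, 0, 0],
    [0, 0, 0],
    [0, 0, 0],
    [0, 0, 0],
    [0, 0, 0],
    [0, 0, 0],
    [0, 0, 0],
  ],
)

```text
time: 46.58
position: [0.5492, 0.3666, 0.1143]
tool_rot: [3.141, -0.0, 0.007]
ft_force: [0.4, -0.6, -2.5]
grip_width: 0.423
grip_force: 35.0
```

Request:
send_rows(
  xyz=[
    [0, 0, 0.5],
    [0, 0, 1],
    [0, 0, 1.5],
    [0, 0, 2],
    [0, 0, 2.5],
    [0, 0, 3],
    [0, 0, 3.5],
    [0, 0, 4],
    [0, 0, 4.5],
    [0, 0, 4.5],
  ],
  dr=[
    [0, 0, 0],
    [0, 0, 0],
    [0, 0, 0],
    [0, 0, 0],
    [0, 0, 0],
    [0, 0, 0],
    [0, 0, 0],
    [0, 0, 0],
    [0, 0, 0],
    [0, 0, 0],
  ],
)

```text
time: 47.42
position: [0.5492, 0.3665, 0.11]
tool_rot: [3.141, -0.0, 0.007]
ft_force: [-0.3, 0.4, -3.3]
grip_width: 0.423
grip_force: 35.0
```

Request:
send_rows(
  xyz=[
    [0, 0, 0.2],
    [0, 0, 0.4],
    [0, 0, 0.6],
    [0, 0, 0.8],
    [0, 0, 1],
    [0, 0, 1.2],
    [0, 0, 1.2],
    [0, 0, 1.2],
    [0, 0, 1.2],
    [0, 0, 1.2],
  ],
  dr=[
    [0, 0, 0],
    [0, 0, 0],
    [0, 0, 0],
    [0, 0, 0],
    [0, 0, 0],
    [0, 0, 0],
    [0, 0, 0],
    [0, 0, 0],
    [0, 0, 0],
    [0, 0, 0],
  ],
)

```text
time: 48.25
position: [0.5494, 0.3668, 0.1097]
tool_rot: [-3.141, 0.0, -0.009]
ft_force: [-1.3, -0.4, 5.2]
grip_width: 0.432
grip_force: 35.0
```

Request:
send_rows(
  xyz=[
    [0, 0, 0],
    [0, 0, 0],
    [0, 0, 0],
    [0, 0, 0],
    [0, 0, 0],
    [0, 0, 0],
    [0, 0, -2],
    [0, 0, -10],
    [0, 0, -22],
    [0, 0, -40],
  ],
  dr=[
    [0, 0, 0],
    [0, 0, 0],
    [0, 0, 0],
    [0, 0, 0],
    [0, 0, 0],
    [0, 0, 0],
    [0, 0, 0],
    [0, 0, 0],
    [0, 0, 0],
    [0, 0, 0],
  ],
  jaw=60,
)

```text
time: 49.08
position: [0.5486, 0.3661, 0.149]
tool_rot: [3.141, -0.0, 0.005]
ft_force: [0.1, 0.7, -0.3]
grip_width: 0.693
grip_force: 0.0
```

Request:
send_rows(
  xyz=[
    [0, 5, -18],
    [3, 20, -30],
    [8, 45, -38],
    [15, 75, -40],
    [22, 105, -40],
    [30, 135, -40],
    [38, 165, -40],
    [45, 195, -40],
    [52, 225, -40],
    [60, 255, -40],
  ],
  dr=[
    [0, 0, 0],
    [0, 0, 0],
    [0, 0, 0],
    [0, 0, 0],
    [0, 0, 0],
    [0, 0, 0],
    [0, 0, 0],
    [0, 0, 0],
    [0, 0, 0],
    [0, 0, 0],
  ],
)

```text
time: 49.92
position: [0.6094, 0.1104, 0.1911]
tool_rot: [-3.142, -0.0, -0.011]
ft_force: [0.0, 0.3, -0.4]
grip_width: 0.686
grip_force: 0.0
```

Request:
send_rows(
  xyz=[
    [6, 25, 0],
    [12, 50, 0],
    [18, 75, 0],
    [22, 95, 0],
    [24, 103, 0],
    [24, 105, 5],
    [24, 105, 15],
    [24, 105, 25],
    [24, 105, 30],
    [24, 105, 30],
  ],
  dr=[
    [0, 0, 0],
    [0, 0, 0],
    [0, 0, 0],
    [0, 0, 0],
    [0, 0, 0],
    [0, 0, 0],
    [0, 0, 0],
    [0, 0, 0],
    [0, 0, 0],
    [0, 0, 0],
  ],
)

```text
time: 50.75
position: [0.6314, 0.0084, 0.1571]
tool_rot: [-3.141, -0.004, -0.002]
ft_force: [-0.3, -0.3, 0.3]
grip_width: 0.69
grip_force: 0.0
```

Request:
send_rows(
  xyz=[
    [0, 0, 0],
    [0, 0, 5],
    [0, 0, 12],
    [0, 0, 20],
    [0, 0, 28],
    [0, 0, 34],
    [0, 0, 37],
    [0, 0, 38],
    [0, 0, 38],
    [0, 0, 38],
  ],
  dr=[
    [0, 0, 0],
    [0, 0, 0],
    [0, 0, 0],
    [0, 0, 0],
    [0, 0, 0],
    [0, 0, 0],
    [0, 0, 0],
    [0, 0, 0],
    [0, 0, 0],
    [0, 0, 0],
  ],
)

```text
time: 51.58
position: [0.6334, 0.0066, 0.1217]
tool_rot: [-3.142, 0.0, -0.009]
ft_force: [0.0, 0.4, 0.4]
grip_width: 0.688
grip_force: 0.0
```

Request:
send_rows(
  xyz=[
    [0, 0, 1],
    [0, 0, 2],
    [0, 0, 3],
    [0, 0, 3.5],
    [0, 0, 3.5],
    [0, 0, 3.5],
    [0, 0, 3.5],
    [0, 0, 3.5],
    [0, 0, 3.5],
    [0, 0, 3.5],
  ],
  dr=[
    [0, 0, 0],
    [0, 0, 0],
    [0, 0, 0],
    [0, 0, 0],
    [0, 0, 0],
    [0, 0, 0],
    [0, 0, 0],
    [0, 0, 0],
    [0, 0, 0],
    [0, 0, 0],
  ],
)

```text
time: 52.42
position: [0.6332, 0.0065, 0.1179]
tool_rot: [3.141, -0.0, 0.008]
ft_force: [0.2, -0.3, -0.0]
grip_width: 0.689
grip_force: 0.0
```

Request:
send_rows(
  xyz=[
    [0, 0, 0],
    [0, 0, 0],
    [0, 0, 0],
    [0, 0, 0],
    [0, 0, 0],
    [0, 0, 0],
    [0, 0, 0],
    [0, 0, 0],
    [0, 0, 0],
    [0, 0, 0],
  ],
  dr=[
    [0, 0, 0],
    [0, 0, 0],
    [0, 0, 0],
    [0, 0, 0],
    [0, 0, 0],
    [0, 0, 0],
    [0, 0, 0],
    [0, 0, 0],
    [0, 0, 0],
    [0, 0, 0],
  ],
  jaw=30,
)

```text
time: 53.25
position: [0.6332, 0.0063, 0.1179]
tool_rot: [3.141, -0.001, 0.008]
ft_force: [0.6, -0.6, -0.4]
grip_width: 0.428
grip_force: 35.0
```

Request:
send_rows(
  xyz=[
    [0, 0, -2],
    [0, 0, -6],
    [0, 0, -14],
    [0, 0, -26],
    [0, 0, -40],
    [0, 0, -54],
    [0, 0, -66],
    [0, 0, -74],
    [0, 0, -79],
    [0, 0, -80],
  ],
  dr=[
    [0, 0, 0],
    [0, 0, 0],
    [0, 0, 0],
    [0, 0, 0],
    [0, 0, 0],
    [0, 0, 0],
    [0, 0, 0],
    [0, 0, 0],
    [0, 0, 0],
    [0, 0, 0],
  ],
)

```text
time: 54.08
position: [0.6334, 0.0066, 0.1995]
tool_rot: [3.141, -0.0, 0.011]
ft_force: [0.0, 0.4, -4.0]
grip_width: 0.431
grip_force: 35.0
```

Request:
send_rows(
  xyz=[
    [0, -2, 0],
    [-1, -8, 0],
    [-3, -16, 0],
    [-6, -26, 0],
    [-9, -38, 0],
    [-13, -52, 0],
    [-17, -68, 0],
    [-21, -85, 0],
    [-24, -102, 0],
    [-28, -120, 0],
  ],
  dr=[
    [0, 0, 0],
    [0, 0, 0],
    [0, 0, 0],
    [0, 0, 0],
    [0, 0, 0],
    [0, 0, 0],
    [0, 0, 0],
    [0, 0, 0],
    [0, 0, 0],
    [0, 0, 0],
  ],
)

```text
time: 54.92
position: [0.604, 0.1289, 0.1978]
tool_rot: [-3.141, -0.002, -0.008]
ft_force: [-0.6, -1.0, -4.5]
grip_width: 0.426
grip_force: 35.0
```

Request:
send_rows(
  xyz=[
    [-4, -18, 0],
    [-8, -36, 0],
    [-12, -54, 0],
    [-16, -71, 0],
    [-19, -86, 0],
    [-22, -100, 0],
    [-24, -110, 0],
    [-26, -117, 0],
    [-27, -121, 0],
    [-27, -122, 0],
  ],
  dr=[
    [0, 0, 0],
    [0, 0, 0],
    [0, 0, 0],
    [0, 0, 0],
    [0, 0, 0],
    [0, 0, 0],
    [0, 0, 0],
    [0, 0, 0],
    [0, 0, 0],
    [0, 0, 0],
  ],
)

```text
time: 55.75
position: [0.5773, 0.2495, 0.1976]
tool_rot: [-3.142, -0.002, -0.007]
ft_force: [-0.3, 0.3, -3.8]
grip_width: 0.428
grip_force: 35.0
```

Request:
send_rows(
  xyz=[
    [0, 0, 0],
    [0, 0, 8],
    [0, 0, 20],
    [0, 0, 34],
    [0, 0, 48],
    [0, 0, 60],
    [0, 0, 68],
    [0, 0, 72],
    [0, 0, 74],
    [0, 0, 74],
  ],
  dr=[
    [0, 0, 0],
    [0, 0, 0],
    [0, 0, 0],
    [0, 0, 0],
    [0, 0, 0],
    [0, 0, 0],
    [0, 0, 0],
    [0, 0, 0],
    [0, 0, 0],
    [0, 0, 0],
  ],
)

```text
time: 56.58
position: [0.5782, 0.2486, 0.1233]
tool_rot: [3.142, -0.0, 0.007]
ft_force: [0.0, 0.6, -4.4]
grip_width: 0.427
grip_force: 35.0
```

Request:
send_rows(
  xyz=[
    [0, 0, 0.5],
    [0, 0, 1],
    [0, 0, 1.5],
    [0, 0, 2],
    [0, 0, 2.5],
    [0, 0, 3],
    [0, 0, 3.5],
    [0, 0, 4],
    [0, 0, 4.5],
    [0, 0, 4.5],
  ],
  dr=[
    [0, 0, 0],
    [0, 0, 0],
    [0, 0, 0],
    [0, 0, 0],
    [0, 0, 0],
    [0, 0, 0],
    [0, 0, 0],
    [0, 0, 0],
    [0, 0, 0],
    [0, 0, 0],
  ],
)

```text
time: 57.42
position: [0.5782, 0.2485, 0.119]
tool_rot: [3.141, -0.0, 0.008]
ft_force: [0.1, 1.0, -3.9]
grip_width: 0.429
grip_force: 35.0
```

Request:
send_rows(
  xyz=[
    [0, 0, 0.2],
    [0, 0, 0.4],
    [0, 0, 0.6],
    [0, 0, 0.8],
    [0, 0, 1],
    [0, 0, 1],
    [0, 0, 1],
    [0, 0, 1],
    [0, 0, 1],
    [0, 0, 1],
  ],
  dr=[
    [0, 0, 0],
    [0, 0, 0],
    [0, 0, 0],
    [0, 0, 0],
    [0, 0, 0],
    [0, 0, 0],
    [0, 0, 0],
    [0, 0, 0],
    [0, 0, 0],
    [0, 0, 0],
  ],
)

```text
time: 58.25
position: [0.5786, 0.2485, 0.1189]
tool_rot: [3.141, -0.0, 0.009]
ft_force: [-2.0, -1.8, 5.3]
grip_width: 0.427
grip_force: 35.0
```

Request:
send_rows(
  xyz=[
    [0, 0, 0],
    [0, 0, 0],
    [0, 0, 0],
    [0, 0, 0],
    [0, 0, 0],
    [0, 0, 0],
    [0, 0, -2],
    [0, 0, -10],
    [0, 0, -25],
    [0, 0, -50],
  ],
  dr=[
    [0, 0, 0],
    [0, 0, 0],
    [0, 0, 0],
    [0, 0, 0],
    [0, 0, 0],
    [0, 0, 0],
    [0, 0, 0],
    [0, 0, 0],
    [0, 0, 0],
    [0, 0, 0],
  ],
  jaw=60,
)

```text
time: 59.08
position: [0.5766, 0.2478, 0.1668]
tool_rot: [3.14, -0.0, 0.001]
ft_force: [0.6, -0.2, 0.5]
grip_width: 0.689
grip_force: 0.0
```

Request:
send_rows(
  xyz=[
    [0, 0, -20],
    [-5, 10, -38],
    [-15, 30, -42],
    [-32, 62, -42],
    [-50, 97, -42],
    [-68, 132, -42],
    [-86, 167, -42],
    [-104, 202, -42],
    [-118, 230, -42],
    [-125, 242, -42],
  ],
  dr=[
    [0, 0, 0],
    [0, 0, 0],
    [0, 0, 0],
    [0, 0, 0],
    [0, 0, 0],
    [0, 0, 0],
    [0, 0, 0],
    [0, 0, 0],
    [0, 0, 0],
    [0, 0, 0],
  ],
)

```text
time: 59.92
position: [0.4511, 0.0021, 0.2103]
tool_rot: [3.139, -0.009, 0.009]
ft_force: [0.7, -0.2, -0.4]
grip_width: 0.689
grip_force: 0.0
```

Request:
send_rows(
  xyz=[
    [0, 0, 0],
    [0, 0, 0],
    [0, 0, 5],
    [0, 0, 15],
    [0, 0, 28],
    [0, 0, 42],
    [0, 0, 54],
    [0, 0, 60],
    [0, 0, 63],
    [0, 0, 63],
  ],
  dr=[
    [0, 0, 0],
    [0, 0, 0],
    [0, 0, 0],
    [0, 0, 0],
    [0, 0, 0],
    [0, 0, 0],
    [0, 0, 0],
    [0, 0, 0],
    [0, 0, 0],
    [0, 0, 0],
  ],
)

```text
time: 60.75
position: [0.4527, 0.0073, 0.1456]
tool_rot: [-3.141, -0.002, -0.005]
ft_force: [-0.2, -0.3, -0.4]
grip_width: 0.691
grip_force: 0.0
```

Request:
send_rows(
  xyz=[
    [0, 0, 1],
    [0, 0, 2],
    [0, 0, 3],
    [0, 0, 4],
    [0, 0, 4.5],
    [0, 0, 4.5],
    [0, 0, 4.5],
    [0, 0, 4.5],
    [0, 0, 4.5],
    [0, 0, 4.5],
  ],
  dr=[
    [0, 0, 0],
    [0, 0, 0],
    [0, 0, 0],
    [0, 0, 0],
    [0, 0, 0],
    [0, 0, 0],
    [0, 0, 0],
    [0, 0, 0],
    [0, 0, 0],
    [0, 0, 0],
  ],
)

```text
time: 61.58
position: [0.4531, 0.0065, 0.1421]
tool_rot: [3.141, -0.0, 0.008]
ft_force: [0.6, -0.1, -0.5]
grip_width: 0.691
grip_force: 0.0
```

Request:
send_rows(
  xyz=[
    [0, 0, 0],
    [0, 0, 0],
    [0, 0, 0],
    [0, 0, 0],
    [0, 0, 0],
    [0, 0, 0],
    [0, 0, 0],
    [0, 0, 0],
    [0, 0, 0],
    [0, 0, 0],
  ],
  dr=[
    [0, 0, 0],
    [0, 0, 0],
    [0, 0, 0],
    [0, 0, 0],
    [0, 0, 0],
    [0, 0, 0],
    [0, 0, 0],
    [0, 0, 0],
    [0, 0, 0],
    [0, 0, 0],
  ],
  jaw=30,
)

```text
time: 62.42
position: [0.4531, 0.0064, 0.142]
tool_rot: [3.141, -0.0, 0.008]
ft_force: [0.3, -0.7, 0.3]
grip_width: 0.429
grip_force: 35.0
```

Request:
send_rows(
  xyz=[
    [0, 0, -2],
    [0, 0, -6],
    [0, 0, -14],
    [0, 0, -26],
    [0, 0, -40],
    [0, 0, -54],
    [0, 0, -66],
    [0, 0, -74],
    [0, 0, -79],
    [0, 0, -80],
  ],
  dr=[
    [0, 0, 0],
    [0, 0, 0],
    [0, 0, 0],
    [0, 0, 0],
    [0, 0, 0],
    [0, 0, 0],
    [0, 0, 0],
    [0, 0, 0],
    [0, 0, 0],
    [0, 0, 0],
  ],
)

```text
time: 63.25
position: [0.4531, 0.0066, 0.2229]
tool_rot: [3.141, -0.0, 0.01]
ft_force: [0.4, 0.7, -4.1]
grip_width: 0.425
grip_force: 35.0
```

Request:
send_rows(
  xyz=[
    [0, -3, 0],
    [1, -9, 0],
    [3, -18, 0],
    [5, -30, 0],
    [7, -45, 0],
    [9, -62, 0],
    [11, -80, 0],
    [14, -99, 0],
    [17, -119, 0],
    [20, -140, 0],
  ],
  dr=[
    [0, 0, 0],
    [0, 0, 0],
    [0, 0, 0],
    [0, 0, 0],
    [0, 0, 0],
    [0, 0, 0],
    [0, 0, 0],
    [0, 0, 0],
    [0, 0, 0],
    [0, 0, 0],
  ],
)

```text
time: 64.08
position: [0.4723, 0.1483, 0.2216]
tool_rot: [-3.141, -0.0, -0.006]
ft_force: [0.0, -0.2, -3.8]
grip_width: 0.426
grip_force: 35.0
```

Request:
send_rows(
  xyz=[
    [3, -21, 0],
    [6, -42, 0],
    [9, -62, 0],
    [12, -82, 0],
    [15, -101, 0],
    [17, -118, 0],
    [19, -131, 0],
    [20, -140, 0],
    [21, -145, 0],
    [21, -146, 0],
  ],
  dr=[
    [0, 0, 0],
    [0, 0, 0],
    [0, 0, 0],
    [0, 0, 0],
    [0, 0, 0],
    [0, 0, 0],
    [0, 0, 0],
    [0, 0, 0],
    [0, 0, 0],
    [0, 0, 0],
  ],
)

```text
time: 64.92
position: [0.4933, 0.2938, 0.2217]
tool_rot: [-3.141, -0.002, -0.006]
ft_force: [0.2, -0.3, -4.9]
grip_width: 0.426
grip_force: 35.0
```

Request:
send_rows(
  xyz=[
    [0, 0, 0],
    [0, 0, 8],
    [0, 0, 20],
    [0, 0, 34],
    [0, 0, 48],
    [0, 0, 60],
    [0, 0, 68],
    [0, 0, 72],
    [0, 0, 74],
    [0, 0, 74],
  ],
  dr=[
    [0, 0, 0],
    [0, 0, 0],
    [0, 0, 0],
    [0, 0, 0],
    [0, 0, 0],
    [0, 0, 0],
    [0, 0, 0],
    [0, 0, 0],
    [0, 0, 0],
    [0, 0, 0],
  ],
)

```text
time: 65.75
position: [0.4941, 0.2925, 0.148]
tool_rot: [3.142, -0.0, 0.008]
ft_force: [0.1, 0.8, -4.2]
grip_width: 0.429
grip_force: 35.0
```

Request:
send_rows(
  xyz=[
    [0, 0, 0.5],
    [0, 0, 1],
    [0, 0, 1.5],
    [0, 0, 2],
    [0, 0, 2.5],
    [0, 0, 3],
    [0, 0, 3.5],
    [0, 0, 4],
    [0, 0, 4.5],
    [0, 0, 4.5],
  ],
  dr=[
    [0, 0, 0],
    [0, 0, 0],
    [0, 0, 0],
    [0, 0, 0],
    [0, 0, 0],
    [0, 0, 0],
    [0, 0, 0],
    [0, 0, 0],
    [0, 0, 0],
    [0, 0, 0],
  ],
)

```text
time: 66.58
position: [0.4941, 0.2925, 0.1435]
tool_rot: [3.141, -0.0, 0.008]
ft_force: [-0.1, 0.2, -4.9]
grip_width: 0.43
grip_force: 35.0
```

Request:
send_rows(
  xyz=[
    [0, 0, 0.2],
    [0, 0, 0.4],
    [0, 0, 0.6],
    [0, 0, 0.8],
    [0, 0, 1],
    [0, 0, 1],
    [0, 0, 1],
    [0, 0, 1],
    [0, 0, 1],
    [0, 0, 1],
  ],
  dr=[
    [0, 0, 0],
    [0, 0, 0],
    [0, 0, 0],
    [0, 0, 0],
    [0, 0, 0],
    [0, 0, 0],
    [0, 0, 0],
    [0, 0, 0],
    [0, 0, 0],
    [0, 0, 0],
  ],
)

```text
time: 67.42
position: [0.4944, 0.2926, 0.1431]
tool_rot: [3.142, -0.0, 0.009]
ft_force: [-0.7, -1.0, 1.2]
grip_width: 0.43
grip_force: 35.0
```

Request:
send_rows(
  xyz=[
    [0, 0, 0],
    [0, 0, 0],
    [0, 0, 0],
    [0, 0, 0],
    [0, 0, 0],
    [0, 0, 0],
    [0, 0, -2],
    [0, 0, -10],
    [0, 0, -25],
    [0, 0, -50],
  ],
  dr=[
    [0, 0, 0],
    [0, 0, 0],
    [0, 0, 0],
    [0, 0, 0],
    [0, 0, 0],
    [0, 0, 0],
    [0, 0, 0],
    [0, 0, 0],
    [0, 0, 0],
    [0, 0, 0],
  ],
  jaw=60,
)

```text
time: 68.25
position: [0.4927, 0.2917, 0.1917]
tool_rot: [3.14, -0.0, 0.002]
ft_force: [0.6, -0.1, 0.7]
grip_width: 0.688
grip_force: 0.0
```

Request:
send_rows(
  xyz=[
    [0, 0, -25],
    [0, 0, -50],
    [0, 0, -80],
    [0, 0, -110],
    [0, 0, -135],
    [-1, 0, -150],
    [-4, 3, -162],
    [-4, 3, -163],
    [-4, 3, -163],
    [-4, 3, -163],
  ],
  dr=[
    [0, 0, 0],
    [0, 0, 0],
    [0, 0, 0],
    [0, 0, 0],
    [0, 0, 0],
    [0, 0, 0],
    [0, 0, 0],
    [0, 0, 0],
    [0, 0, 0],
    [0, 0, 0],
  ],
)

```text
time: 69.08
position: [0.4887, 0.2891, 0.3546]
tool_rot: [3.141, -0.001, 0.006]
ft_force: [0.3, 0.2, -1.2]
grip_width: 0.689
grip_force: 0.0
```

Request:
send_rows(
  xyz=[
    [0, 0, 0],
    [0, 0, 0],
    [0, 0, 0],
    [0, 0, 0],
    [0, 0, 0],
    [0, 0, 0],
    [0, 0, 0],
    [0, 0, 0],
    [0, 0, 0],
    [0, 0, 0],
  ],
  dr=[
    [0, 0, 0],
    [0, 0, 0],
    [0, 0, 0],
    [0, 0, 0],
    [0, 0, 0],
    [0, 0, 0],
    [0, 0, 0],
    [0, 0, 0],
    [0, 0, 0],
    [0, 0, 0],
  ],
)

```text
time: 69.92
position: [0.4891, 0.2896, 0.3557]
tool_rot: [3.142, -0.0, 0.008]
ft_force: [0.3, -0.3, -0.2]
grip_width: 0.691
grip_force: 0.0
```

```bash
python3 - <<'E'
from caps import *
st=get_state(); im=get_image('wrist'); print(st['position'].round(4),st['tool_rot'].round(4))
del IT['jar']; caps(im,*cam('wrist',st),IT)
s=get_image('side'); save('w12',np.vstack([cv2.resize(im[30:270,150:450],(400,320)),cv2.resize(s[140:420,160:510],(400,320))[:280]]))
E
```

```text
[0.4891 0.2896 0.3557] [ 3.1415e+00 -3.0000e-04  7.8000e-03]
round exp [366.4  98.9] 23.0 got [367.8 102.4] 24.5 [0.5772 0.2488]
square exp [225.4 135.9] 22.0 got [230.9 137. ] 23.3 [0.549  0.3653]
slim exp [314.1 207. ] 23.3 got [315.9 208.4] 23.8 [0.4928 0.2916]
```

View pics/w12.png

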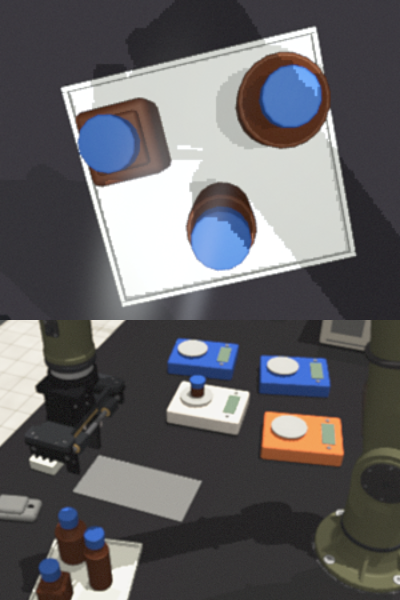

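The three bottles stand upright within 1 mm of their starting spots: (0.577,0.249), (0.549,0.365), (0.493,0.292). The mat is empty, and the jar stands upright on the white balance's pan. The arm is clear, so I'm handing the job in.

```bash
python3 -c "
from bench import *
print(close_job())"
```

```text
the job is handed in; nothing more can be done
None
```

The jar stands upright within about 3 mm of the pan's centre on the white balance, all three bottles are back within about 1 mm of their starting spots in the tray, and the job was handed in at about 70 s; `close_job()` gave no verdict.

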